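Tip walnuts from a heavy tub and clip the keeper shut

TASK

Take the heavy stoneware tub by its tongue handle and rock it forward on its front base edge, without lifting it off the riser, until all five walnuts have rolled into the open keeper box. Rock it gently back until it stands flat on the riser where it was, then press the sprung lid of the box down until the catch holds it shut. Leave the jar, the shaker and the mug alone.

Things in the scene. Friction and masses are not known exactly. Their poses are not given: they have to be found in the camera images.
- riser: Fixed pale wooden step that the tub stands on, 140 mm deep (its x) x 180 mm wide (its y) x 105 mm high. Origin: centre of its underside; its -x axis points to its front, where the keeper box stands (to the robot's right, roughly world -y); z up.
- tub: Heavy white open stoneware tub (1.2 to 1.7 kg), loose on the riser, with the walnuts in it. Base 100 mm (its x) x 150 mm (its y), walls 8 mm, sides and back 95 mm high. Origin: centre of its underside; -x is the pouring direction, toward the box; z up. Its front wall leans outward 25 degrees. Tongue handle at the middle of the back (+x) rim.
- tub_edge (a point): Middle of the tub's straight front base edge, on which it rocks: [-50, 0, 0] mm in the tub's frame, 3 to 8 mm behind the riser's front edge. Axes as the tub. Rocked about 50 degrees or more, the tub would fall forward by itself if not held.
- tub_lip (a point): Middle of the lip (upper end) of the tub's front wall, [-84, 0, 73] mm in the tub's frame. The wall runs 80 mm from the base edge to here and is level when the tub is rocked 65 degrees; the walnuts roll out from there to 80 degrees. Do not go past 83: the lip then nears the box.
- tub_grip (a point): Grip point amid the tongue handle, [69, 0, 118] mm in the tub's frame. The tongue is a flat plate 9 mm thick, 40 mm wide, leaning outward (to +x) 35 degrees from upright; its tip is 17 mm farther up. To grip, the tool points along it: approach [-0.574, 0, -0.819], fingers closing along [0.819, 0, -0.574], in the tub's frame.
- keeper: Fixed white open keeper box 180 mm (its x) x 190 mm (its y) x 65 mm high, walls and floor 4 mm, some 28 to 38 mm in front of the riser, parallel to it within 3 degrees. Origin: centre of its underside; +x points to the riser. On the +x side at y = 0 stands a catch post 36 mm wide, 78 mm high, out to x = 114 mm.
- keeper_lid (a joint): Grey lid of the keeper box, hinged on the side away from the tub. 0 rad = fully shut on a hard stop, 1.6 to 1.8 = standing open, leaning a little away from the tub. Sprung open (2 N at the free edge near shut). Over the free edge's last 15 mm a spring catch adds up to about 10 N, then snaps over and holds the lid below 0.02; if not caught, the lid swings open again.
- lid_hinge (a point): Middle of the lid's hinge line, [-92, 0, 65] mm in the box's frame. x runs along the lid from hinge to free edge (184 mm), y along the hinge, z out of the lid's outer face (up when shut).
- lid_press (a point): Where to press: middle of the lid's outer face, 160 mm from the hinge line, 5 mm off the hinge plane. Axes as lid_hinge. The standing tub's lip reaches out close above this end of the shut lid, so lean the tool away from the tub, over the hinge side.
- sugar_jar: Bystander: white lidded jar, 71 mm across, 92 mm high; origin at the centre of its underside.
- shaker: Bystander: grey-topped shaker, 40 mm across, 85 mm high; origin at the centre of its underside.
- mug: Bystander: dotted mug, 92 x 127 x 93 mm with handle; origin at the centre of its underside.
- walnut_0: A walnut in its shell, nearly a ball, 38 mm in diameter, 39 mm long, 16 g. Origin: its centre.
- walnut_1: A walnut in its shell, nearly a ball, 38 mm in diameter, 39 mm long, 16 g. Origin: its centre.
- walnut_2: A walnut in its shell, nearly a ball, 38 mm in diameter, 39 mm long, 16 g. Origin: its centre.
- walnut_3: A walnut in its shell, nearly a ball, 38 mm in diameter, 39 mm long, 16 g. Origin: its centre.
- walnut_4: A walnut in its shell, nearly a ball, 38 mm in diameter, 39 mm long, 16 g. Origin: its centre.

How it is judged:
On the way, in this order (a step that is already met when the one before it is completed fails the run):
1. the tub has been rocked forward on its base edge and all five walnuts are in the keeper box (x of walnut_0 in the frame of keeper between -0.089 and 0.089 m and y of walnut_0 in the frame of keeper between -0.094 and 0.094 m and z of walnut_0 in the frame of keeper between 0 and 0.062 m and x of walnut_1 in the frame of keeper between -0.089 and 0.089 m and y of walnut_1 in the frame of keeper between -0.094 and 0.094 m and z of walnut_1 in the frame of keeper between 0 and 0.062 m and x of walnut_2 in the frame of keeper between -0.089 and 0.089 m and y of walnut_2 in the frame of keeper between -0.094 and 0.094 m and z of walnut_2 in the frame of keeper between 0 and 0.062 m and x of walnut_3 in the frame of keeper between -0.089 and 0.089 m and y of walnut_3 in the frame of keeper between -0.094 and 0.094 m and z of walnut_3 in the frame of keeper between 0 and 0.062 m and x of walnut_4 in the frame of keeper between -0.089 and 0.089 m and y of walnut_4 in the frame of keeper between -0.094 and 0.094 m and z of walnut_4 in the frame of keeper between 0 and 0.062 m and angle between tub's own z axis and vertical above 0.5 rad), for 0.2 s.
2. the tub stands flat on the riser again (angle between tub's own z axis and vertical below 0.06 rad and height (world z) of tub between 0.1 and 0.111 m and distance of tub_edge from where it was at the start of the episode below 0.03 m), for 0.2 s.
3. the lid is down and caught (value of joint keeper_lid below 0.03 rad), for 0.2 s.
At the end, for the whole second after the job is handed in: All five walnuts lie inside the keeper box, its lid is shut within 0.03 rad and held there by its catch, and the tub stands at rest on the riser, upright within 0.06 rad, its front base edge within 30 mm of where it was at the start (all of step 2 and x of walnut_0 in the frame of keeper between -0.089 and 0.089 m and y of walnut_0 in the frame of keeper between -0.094 and 0.094 m and z of walnut_0 in the frame of keeper between 0 and 0.062 m and x of walnut_1 in the frame of keeper between -0.089 and 0.089 m and y of walnut_1 in the frame of keeper between -0.094 and 0.094 m and z of walnut_1 in the frame of keeper between 0 and 0.062 m and x of walnut_2 in the frame of keeper between -0.089 and 0.089 m and y of walnut_2 in the frame of keeper between -0.094 and 0.094 m and z of walnut_2 in the frame of keeper between 0 and 0.062 m and x of walnut_3 in the frame of keeper between -0.089 and 0.089 m and y of walnut_3 in the frame of keeper between -0.094 and 0.094 m and z of walnut_3 in the frame of keeper between 0 and 0.062 m and x of walnut_4 in the frame of keeper between -0.089 and 0.089 m and y of walnut_4 in the frame of keeper between -0.094 and 0.094 m and z of walnut_4 in the frame of keeper between 0 and 0.062 m and value of joint keeper_lid below 0.03 rad and linear speed of tub below 0.02 m/s); the robot touches nothing.
It fails at once if the tub's front base edge is lifted more than 20 mm off the riser (height (world z) of tub_edge above 0.125 m).
It fails at once if the tub slides off or drops: its front base edge goes more than 25 mm below the riser's top (height (world z) of tub_edge below 0.08 m).
It fails at once if the tub is let fall or thrown (turns faster than 4 rad/s) (angular speed of tub above 4 rad/s).
It fails at once if the jar, the shaker or the mug is moved more than 30 mm (distance of any of sugar_jar, shaker, mug from where it was at the start of the episode above 0.03 m).
It also fails if it takes over 72 s, if anything falls off the work surface, if the arm or the gripper's body presses on something with over 40 N, if the wrist force passes 120 N, or if a joint passes its speed limit or range.

ROBOT

A 6-joint arm with a two-finger parallel gripper is mounted at the origin on a cart in front of the work surface, level with it; the furniture and walls round the work are solid. World frame = base frame: x ahead of the robot, y to its left, z up, the work surface at z = 0. Lengths are in m, angles in rad, forces in N, time in s.
With the tool pointing down it reaches from about 0.35 to 0.975 m from the base axis. Payload 4.9 kg.
Tool frame: the origin (TCP) lies between the finger pads, 19 mm behind the fingertips; this is the grasp point; z points along the fingers, y is the line along which they close (so a half turn about z gives the same grasp; the last joint's range is limited). The gripper opens to 85 mm and grips with 20 to 120 N. Pads are 22 mm wide; open, the fingers measure 114 mm over their backs; the gripper's body (76 mm by 85 mm) begins 54 mm behind the grasp point. The pads swing forward as they close: fully open they stand 13 mm farther back than shut.
Start: joints at [0.998, 0.053, 1.613, -0, 1.476, -0.119], TCP at [0.274, 0.562, 0.25] pointing down, gripper open.
Joint ranges: [-3.01, 3.01], [-1.01, 2.22], [0.06, 2.58], [-1.02, 4.17], [0.09, 2.62], [-3.14, 3.14]. Speed limits (rad/s): [2.57, 2.57, 3.14, 3.14, 3.14, 3.14].

INTERFACE

Orientations are given as a unit quaternion [w, x, y, z].
In Python, from plant import manip gives the robot as it stands. The module is installed in compiled form; this text tells all that it offers.
- The arm moves only by the tool arm_command, never from a script. Its argument "moves" is a list of rows, each a list of 3 entries, a list of its own where there are three numbers: the opening, from -1 (shut) to 1 (fully open), then the shift along the tool's x, y, z in units of 0.15 m (1.0 is 0.15 m), then the turn about the tool's z in units of 2 pi rad (1.0 is 2 pi rad). A call has 1 to 20 rows; each row is the pose to reach, as a shift and turn from the pose commanded when the call began, along the tool's axes at that moment, turning the shorter way round; what a row does not reach only later rows make up. A row lasts 1/12 s, in which the tool goes at most 41.7 mm and 7.16 degrees, less where a joint would pass 70% of its speed; a pose out of reach is approached as far as the arm can. A call with a number of a shift or a turn outside -1 to 1 is refused whole. A call with a gripper value outside its range is refused whole. The fingers move at their own pace and stop on an object; the grip force is fixed at half the most. Time passes only in rows, so rows that repeat a pose let the fingers close. It gives the time, the measured TCP pose, the force, the opening and the grip force at its end, in the units of the state.
- manip.state(): the state, without advancing time (a new reading comes with each control period).
- manip.grab_frame(name): name is "side" or "top"; returns a dict with "frame" (420x560x3 uint8, red, green, blue), "fx", "fy", "cx", "cy" (pixels), "R" (3x3) and "t" (3): a world point X has camera coordinates R X + t. Camera axes: x right, y down, z forward; pixel columns grow to the right and rows downward; lengths in m; the calibration is good to about 2 mm. A picture is of the moment at which its call begins. There is no depth.
- manip.job_done(): hands the job in; it is judged then, once.
Trained networks look in a picture, given as the dict that the camera call returned (one of the last four; its "shot" number tells which), for a name from the list of things; names that differ only in an ending like _2 or _b are one class to them, and where a whole thing is asked for, a point or a joint stands for the part that bears it (a point fixed in the world has none). Each returns a list of dicts, best first, with "confidence" (0 to 1); they miss things now and then, are a little off and sometimes report something else, mostly with a low value. They report only what shows in the picture. A call takes as long as a camera call.
- manip.search_frame(picture, target): "extent" ([left, top, right, bottom] in pixels, round what is visible of it).
The state is a dict: "time": time; "joint_pos": joint angles; "joint_vel": joint speeds; "joint_efforts": joint torques, N m; "tool_pos": TCP position; "tool_rot": TCP orientation; "contact_force": force on the tool from outside, world axes, zero at the start; "ft_torque": the same for the moment, N m; "gripper_width": opening from 0.0 (shut) to 1.0 (fully open); "grasp_force": force on a finger pad.
Only numpy, scipy, OpenCV 4.12 (cv2) and the standard library are available. Lean on these libraries where they do the work, as an engineer would, in place of code of your own. Each camera call takes 0.05 s, during which the arm holds its last target. There are 200 camera calls.

## Working session

There is one attempt and no reset: what is moved stays moved. The work goes in short steps, Python scripts to look and compute and a tool call to move; the robot and the scene stay as the last step left them, time stands still between calls to the robot, and variables do not carry over. Pictures are saved under pics/ and viewed, at most 10 in all, crops included, and the job is handed in when it is done.

Besides the shell and the picture viewer there is one more tool, called after "Call:" as name(argument=value, ...), one argument or row to a line, values as JSON. arm_command: Moves the arm, as the interface text tells. Shifts and turns lie within -1 to 1; 1 stands for 0.15 m of shift or 2 pi rad of turn. Its arguments: {"type":"object","properties":{"moves":{"type":"array"}},"required":["moves"]}

```bash
mkdir -p pics
cat > h.py <<'E'
import numpy as np, cv2
from plant import manip
def shot(n,save=None):
    p=manip.grab_frame(n)
    if save: cv2.imwrite('pics/'+save,p['frame'][:,:,::-1])
    return p
def ray(p,u,v):
    R=np.array(p['R']);t=np.array(p['t'])
    d=R.T@np.array([(u-p['cx'])/p['fx'],(v-p['cy'])/p['fy'],1]);return -R.T@t,d
def at_z(p,u,v,z):
    o,d=ray(p,u,v);return o+d*(z-o[2])/d[2]
def proj(p,X):
    X=np.atleast_2d(X);c=X@np.array(p['R']).T+np.array(p['t'])
    return np.c_[c[:,0]/c[:,2]*p['fx']+p['cx'],c[:,1]/c[:,2]*p['fy']+p['cy']]
E
python3 - <<'E'
from h import *
np.set_printoptions(precision=3,suppress=True)
print(manip.state())
for n in('side','top'):
    p=shot(n,n+'0.png'); print(n,p['fx'],p['cx'],p['cy'],'cam',ray(p,0,0)[0])
    for k in('riser','tub','tub_grip','tub_lip','tub_edge','keeper','keeper_lid','lid_press','sugar_jar','shaker','mug','walnut_0'):
        try: print(k,[(np.round(d['extent']).astype(int).tolist(),round(d['confidence'],2)) for d in manip.search_frame(p,k)][:6])
        except Exception as e: print(k,e)
E
```

```text
{'time': 0.0, 'joint_pos': array([ 0.998,  0.053,  1.614, -0.   ,  1.476, -0.119]), 'joint_vel': array([-0.   , -0.   ,  0.   ,  0.   ,  0.001,  0.   ]), 'joint_efforts': array([ -0.001, -39.37 , -37.016,  -0.   ,   0.007,   0.   ]), 'tool_pos': array([0.274, 0.561, 0.249]), 'tool_rot': array([-0.   ,  0.225,  0.974, -0.001]), 'contact_force': array([ 0.229, -0.518, -1.222]), 'ft_torque': array([ 0.026,  0.003, -0.   ]), 'grasp_force': 0.0, 'gripper_width': 0.9999278825080309}
side 441.49594917645675 274.20614074591543 206.76880203504055 cam [-0.11  -0.947  1.09 ]
riser [([242, 213, 304, 260], 0.57)]
tub [([189, 172, 217, 202], 0.65), ([244, 181, 303, 240], 0.62)]
tub_grip [([243, 178, 305, 243], 0.57)]
tub_lip [([245, 178, 305, 236], 0.66)]
tub_edge [([246, 179, 304, 240], 0.9)]
keeper [([261, 242, 361, 314], 0.81)]
keeper_lid [([291, 242, 358, 302], 0.87), ([241, 215, 303, 260], 0.58)]
lid_press [([289, 240, 359, 300], 0.68), ([266, 218, 276, 224], 0.47)]
sugar_jar [([348, 272, 376, 309], 0.79)]
shaker [([326, 297, 342, 328], 0.92)]
mug [([188, 175, 217, 204], 0.61), ([288, 240, 35
[... 171 characters left out ...]
r [([266, 193, 319, 265], 0.78)]
tub [([263, 198, 335, 264], 0.59), ([399, 192, 432, 272], 0.43)]
tub_grip [([264, 195, 334, 262], 0.84)]
tub_lip [([267, 197, 333, 260], 0.87)]
tub_edge [([267, 198, 334, 259], 0.68)]
keeper [([334, 193, 433, 273], 0.8)]
keeper_lid [([400, 193, 433, 274], 0.87)]
lid_press [([400, 195, 434, 272], 0.69), ([403, 178, 435, 199], 0.58)]
sugar_jar [([406, 178, 438, 200], 0.57), ([300, 232, 318, 250], 0.22)]
shaker [([142, 237, 183, 280], 0.63), ([433, 236, 437, 246], 0.47)]
mug [([143, 239, 184, 277], 0.96)]
walnut_0 [([300, 213, 314, 229], 0.65), ([283, 221, 298, 236], 0.59), ([286, 239, 295, 254], 0.54), ([299, 232, 314, 249], 0.45), ([398, 194, 433, 273], 0.26)]
```

```bash
ls pics
```

```text
side0.png
top0.png
```

Run:
```python
import cv2
a=cv2.imread('pics/side0.png')[165:335,180:390]; cv2.imwrite('pics/sidec.png',cv2.resize(a,None,fx=3.6,fy=3.5,interpolation=cv2.INTER_CUBIC))
a=cv2.imread('pics/top0.png')[170:290,250:450]; cv2.imwrite('pics/topc.png',cv2.resize(a,None,fx=4,fy=4,interpolation=cv2.INTER_CUBIC))
```

```text
(no output)
```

View pics/sidec.png

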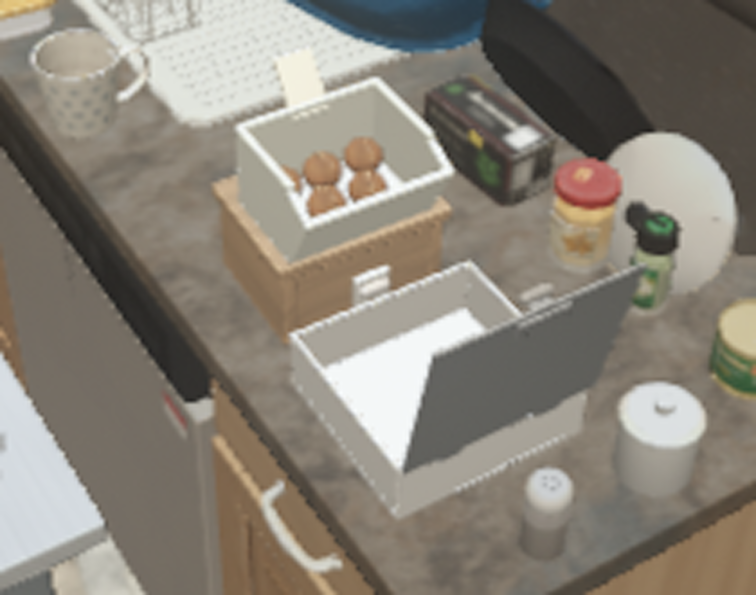

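View pics/topc.png

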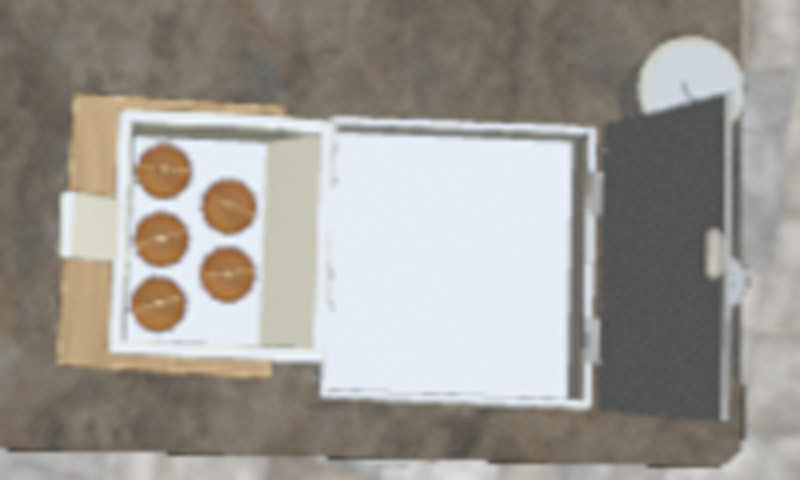

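```bash
cat > fit.py <<'E'
from h import *
from scipy.optimize import least_squares
np.set_printoptions(precision=4,suppress=True)
T=lambda x,y:((x+.5)/4-.5+250,(y+.5)/4-.5+170)
S=lambda x,y:((x+.5)/3.6-.5+180,(y+.5)/3.5-.5+165)
P={'top':shot('top'),'side':shot('side')}
def W(q,X):
    x,y,z,a=q;c,s=np.cos(a),np.sin(a)
    X=np.array(X)/1000; return X@np.array([[c,s,0],[-s,c,0],[0,0,1]])+[x,y,z]
def fit(name,q0,top,side,zfree=True):
    def r(q):
        e=[]
        for n,D,M in(('top',top,T),('side',side,S)):
            if D:
                X=np.array([d[:3] for d in D]);uv=np.array([M(*d[3:]) for d in D])
                e.append((proj(P[n],W(q if zfree else [*q[:2],q0[2],q[3]],X))-uv).ravel())
        return np.concatenate(e)
    s=least_squares(r,q0,loss='soft_l1');print(name,s.x);print(r(s.x).reshape(-1,2).round(1).tolist());return s.x
if __name__=='__main__':
    h=np.pi/2
    tub=fit('tub',[.37,.0,.105,h],[(50,-75,95,120,110),(50,75,95,108,352),(-84,-75,73,330,120),(-84,75,73,322,360),(78.8,-20,132,62,192),(78.8,20,132,60,257)],
     [(50,75,95,238,128),(50,-75,95,378,80),(-84,75,73,307,225),(-84,-75,73,450,172),(78.8,20,132,277,58),(78.8,-20,132,315,50)])
    ris=fit('riser',[.37,0,0,h],[(70,-90,105,75,95),(70,90,105,57,362),(-70,-90,105,285,105),(-70,90,105,270,376)],[(-70,90,105,292,262),(-70,-90,105,450,208),(70,90,105,214,186)])
    k=fit('keeper',[.37,-.2,0,h],[(90,-95,65,333,118),(90,95,65,320,397),(-90,95,65,592,408),(-90,-95,65,597,128)],
     [(90,95,65,293,338),(90,-95,65,470,265),(-90,95,0,400,515),(-90,-95,0,583,430)])
    for ph in(1.6,1.7,1.8):
        L=[(-92+184*np.cos(ph),-95,65+184*np.sin(ph)),(-92+184*np.cos(ph),95,65+184*np.sin(ph))]
        print(ph,proj(P['top'],W(k,L))-[T(727,95),T(723,418)],proj(P['side'],W(k,L))-[S(640,268),S(435,350)])
    print('edge',W(tub,[-50,0,0]),'grip',W(tub,[69,0,118]),'lip',W(tub,[-84,0,73]),'hinge',W(k,[-92,0,65]),'riserfront',W(ris,[-70,0,105]))
    print('shaker,jar top', at_z(P['side'],334,300,.085), at_z(P['side'],362,276,.09))
E
python3 fit.py
```

```text
tub [ 0.4608 -0.0125  0.1037  1.5511]
[[-0.8, -0.5], [-0.5, 0.0], [0.3, 0.3], [0.3, 0.4], [0.3, -0.6], [-0.0, -0.1], [-0.7, -0.3], [0.3, -0.8], [0.7, 1.6], [2.2, 0.6], [-1.0, 0.6], [-0.9, -0.7]]
riser [0.4661 0.0002 0.0024 1.5371]
[[-0.3, -0.7], [0.1, 0.5], [-0.1, -0.3], [0.2, 0.1], [-2.3, 3.0], [1.7, -0.2], [-0.0, -0.6]]
keeper [ 0.4538 -0.1956  0.0024  1.5557]
[[-0.5, -0.1], [0.7, 0.2], [-0.2, 0.1], [-0.3, -0.1], [-0.1, -0.9], [0.5, -1.2], [-0.0, 1.7], [0.1, 0.8]]
1.6 [[-12.2993  -0.9601]
 [-12.3521  -0.2805]] [[-5.0633 -9.3351]
 [-5.6429 -7.6451]]
1.7 [[-4.6231 -0.5905]
 [-4.554   0.0187]] [[-0.9643 -5.0271]
 [-1.8387 -2.8099]]
1.8 [[ 2.7106 -0.1212]
 [ 2.8972  0.2893]] [[ 3.0694 -0.2118]
 [ 1.958   2.5459]]
edge [ 0.4598 -0.0625  0.1037] grip [0.4622 0.0565 0.2217] lip [ 0.4592 -0.0965  0.1767] hinge [ 0.4524 -0.2876  0.0674] riserfront [ 0.4637 -0.0697  0.1074]
shaker,jar top [ 0.4523 -0.3595  0.085 ] [ 0.5755 -0.3345  0.09  ]
```

Call:
arm_command(
  moves=[
    [1,[-1,-0.95,-0.3],0.181],
    [1,[-1,-0.95,-0.3],0.181],
    [1,[-1,-0.95,-0.3],0.181],
    [1,[-1,-0.95,-0.3],0.181],
    [1,[-1,-0.95,-0.3],0.181],
    [1,[-1,-0.95,-0.3],0.181],
    [1,[-1,-0.95,-0.3],0.181],
    [1,[-1,-0.95,-0.3],0.181],
    [1,[-1,-0.95,-0.3],0.181],
    [1,[-1,-0.95,-0.3],0.181],
  ],
)

```text
time: 2.23
tool_pos: [0.3465, 0.3677, 0.2952]
tool_rot: [0.0, 0.715, 0.699, 0.0]
contact_force: [-0.7, 0.6, 0.1]
gripper_width: 1.002
grasp_force: 0.0
```

```bash
cat >> h.py <<'E'
def need(X,yaw=None):
    """units of shift/turn from measured pose to world X with tool y at yaw"""
    from scipy.spatial.transform import Rotation as Ro
    s=manip.state();q=s['tool_rot'];R=Ro.from_quat([q[1],q[2],q[3],q[0]]).as_matrix()
    y=np.arctan2(R[1,1],R[0,1]);print('pos',s['tool_pos'].round(4),'yaw',round(np.degrees(y),2),'F',s['contact_force'].round(1),'w',s['gripper_width'],'t',s['time'])
    print('shift',(R.T@(np.array(X)-s['tool_pos'])/.15).round(3),'turn',None if yaw is None else round((y-yaw)/2/np.pi,4),'axes',R.round(3).tolist())
E
python3 -c "
from h import *
need([.4622,.0565,.295],-.0197)"
```

```text
pos [0.3465 0.3677 0.2952] yaw -1.33 F [-0.7  0.6  0.1] w 1.0019101674006257 t 2.2333
shift [-2.056e+00  8.200e-01  1.000e-03] turn -0.0006 axes [[0.023, 1.0, 0.0], [1.0, -0.023, 0.0], [0.0, 0.0, -1.0]]
```

Call:
arm_command(
  moves=[
    [1,[-1,0.82,0],0],
    [1,[-1,0.82,0],0],
    [1,[-1,0.82,0],0],
    [1,[-1,0.82,0],0],
    [1,[-1,0.82,0],0],
    [1,[-1,0.82,0],0],
  ],
)

```text
time: 2.73
tool_pos: [0.4686, 0.2119, 0.2949]
tool_rot: [0.001, 0.715, 0.699, -0.0]
contact_force: [-0.9, 0.2, -0.6]
gripper_width: 0.999
grasp_force: 0.0
```

Call:
arm_command(
  moves=[
    [1,[-1,0,0],0],
    [1,[-1,0,0],0],
    [1,[-1,0,0],0],
    [1,[-1,0,0],0],
    [1,[-1,0,0],0],
  ],
)

```text
time: 3.15
tool_pos: [0.463, 0.0625, 0.2951]
tool_rot: [0.001, 0.715, 0.699, -0.0]
contact_force: [-0.8, 1.0, 0.2]
gripper_width: 0.997
grasp_force: 0.0
```

```bash
python3 -c "
from h import *
need([.4622,.0565,.224],-.0197)
for n in('side','top'):
    p=shot(n,n+'1.png')
a=cv2.imread('pics/side1.png')[120:270,190:350]; b=cv2.imread('pics/top1.png')[165:290,230:380]
cv2.imwrite('pics/c1.png',np.hstack([cv2.resize(a,(400,400)),cv2.resize(b,(400,400))]))
"
```

```text
pos [0.463  0.0625 0.2951] yaw -1.29 F [-0.8  1.   0.2] w 0.997253600328739 t 3.15
shift [-0.039 -0.005  0.474] turn -0.0004 axes [[0.022, 1.0, 0.0], [1.0, -0.022, -0.001], [-0.001, 0.0, -1.0]]
```

View pics/c1.png

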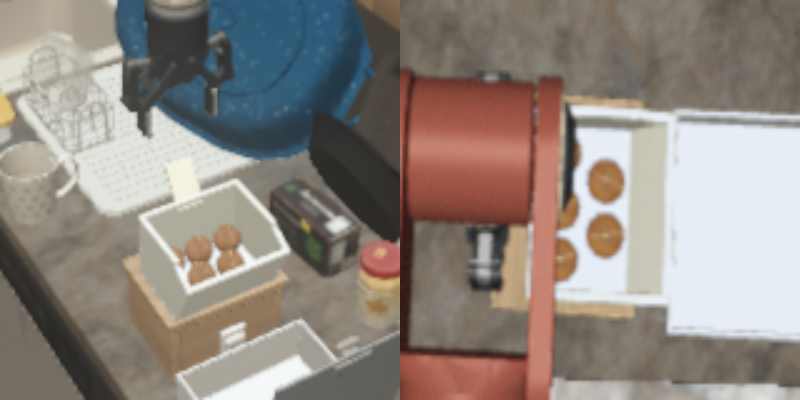

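Call:
arm_command(
  moves=[
    [1,[-0.04,0,0.2],0],
    [1,[-0.04,0,0.4],0],
    [1,[-0.04,0,0.48],0],
    [1,[-0.04,0,0.48],0],
    [0,[-0.04,0,0.48],0],
    [-0.5,[-0.04,0,0.48],0],
    [-1,[-0.04,0,0.48],0],
    [-1,[-0.04,0,0.48],0],
    [-1,[-0.04,0,0.48],0],
    [-1,[-0.04,0,0.48],0],
    [-1,[-0.04,0,0.48],0],
    [-1,[-0.04,0,0.48],0],
    [-1,[-0.04,0,0.48],0],
    [-1,[-0.04,0,0.48],0],
  ],
)

```text
time: 4.42
tool_pos: [0.4635, 0.0599, 0.2253]
tool_rot: [-0.0, 0.714, 0.7, 0.001]
contact_force: [-2.4, 0.6, 4.5]
gripper_width: 0.457
grasp_force: 61.2
```

```bash
python3 -c "
from h import *
need([.4622,.0565,.224],-.0197)
shot('side','side2.png')
a=cv2.imread('pics/side2.png')[120:270,190:350]
cv2.imwrite('pics/c2.png',cv2.resize(a,(640,600)))
"
```

```text
pos [0.4635 0.0599 0.2253] yaw -1.19 F [-2.4  0.6  4.5] w 0.4566290227761918 t 4.4167
shift [-0.023 -0.008  0.009] turn -0.0002 axes [[0.021, 1.0, 0.001], [1.0, -0.021, 0.001], [0.001, 0.001, -1.0]]
```

View pics/c2.png

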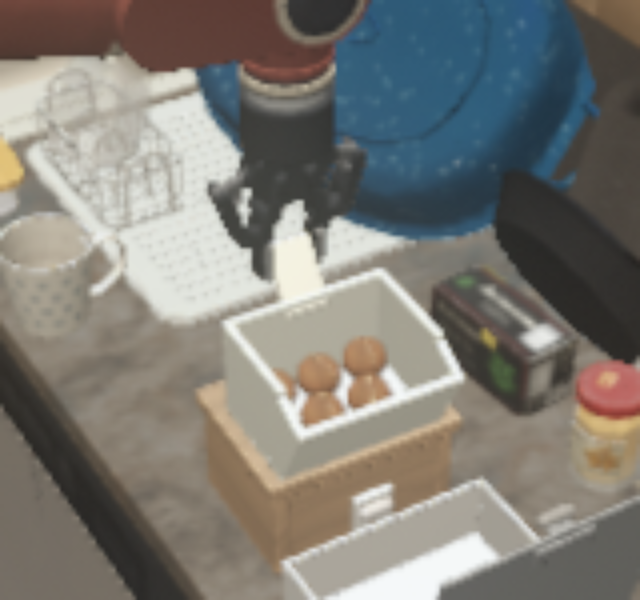

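```bash
cat > arc.py <<'E'
import sys,numpy as np,json
def arc(a,b,n,g,R=169.,a0=44.76):
    t=np.linspace(0,1,n+1)[1:];t=t*t*(3-2*t);th=np.radians(a0+a+(b-a)*t);s=np.radians(a0+a)
    print(json.dumps([[g,[round(R*(np.cos(x)-np.cos(s))/150,3),0,round(-R*(np.sin(x)-np.sin(s))/150,3)],0] for x in th]))
if __name__=='__main__': arc(*map(float,sys.argv[1:3]),int(sys.argv[3]),-1)
E
python3 arc.py 0 40 20; python3 arc.py 40 62 14;  python3 arc.py 62 80 20
```

```text
[[-1, [-0.004, 0, -0.004], 0], [-1, [-0.016, 0, -0.015], 0], [-1, [-0.034, 0, -0.033], 0], [-1, [-0.06, 0, -0.056], 0], [-1, [-0.091, 0, -0.082], 0], [-1, [-0.128, 0, -0.111], 0], [-1, [-0.17, 0, -0.141], 0], [-1, [-0.217, 0, -0.171], 0], [-1, [-0.267, 0, -0.199], 0], [-1, [-0.32, 0, -0.226], 0], [-1, [-0.373, 0, -0.249], 0], [-1, [-0.427, 0, -0.27], 0], [-1, [-0.48, 0, -0.287], 0], [-1, [-0.53, 0, -0.3], 0], [-1, [-0.576, 0, -0.311], 0], [-1, [-0.616, 0, -0.318], 0], [-1, [-0.65, 0, -0.323], 0], [-1, [-0.675, 0, -0.326], 0], [-1, [-0.691, 0, -0.328], 0], [-1, [-0.697, 0, -0.329], 0]]
[[-1, [-0.006, 0, -0.001], 0], [-1, [-0.024, 0, -0.002], 0], [-1, [-0.051, 0, -0.004], 0], [-1, [-0.086, 0, -0.005], 0], [-1, [-0.126, 0, -0.004], 0], [-1, [-0.17, 0, -0.003], 0], [-1, [-0.216, 0, 0.001], 0], [-1, [-0.262, 0, 0.007], 0], [-1, [-0.305, 0, 0.014], 0], [-1, [-0.345, 0, 0.022], 0], [-1, [-0.379, 0, 0.03], 0], [-1, [-0.405, 0, 0.036], 0], [-1, [-0.422, 0, 0.041], 0], [-1, [-0.428, 0, 0.043], 0]]
[[-1, [-0.002, 0, 0.001], 0], [-1, [-0.009, 0, 0.003], 0], [-1, [-0.021, 0, 0.006], 0], [-1, [-0.035, 0, 0.011], 0], [-1, [-0.053, 0, 0.017], 0], [-1, [-0.072, 0, 0.025], 0], [-1, [-0.094, 0, 0.033], 0], [-1, [-0.117, 0, 0.042], 0], [-1, [-0.141, 0, 0.053], 0], [-1, [-0.165, 0, 0.064], 0], [-1, [-0.188, 0, 0.076], 0], [-1, [-0.211, 0, 0.088], 0], [-1, [-0.233, 0, 0.1], 0], [-1, [-0.253, 0, 0.112], 0], [-1, [-0.271, 0, 0.123], 0], [-1, [-0.287, 0, 0.133], 0], [-1, [-0.3, 0, 0.141], 0], [-1, [-0.309, 0, 0.148], 0], [-1, [-0.315, 0, 0.152], 0], [-1, [-0.317, 0, 0.153], 0]]
```

Call:
arm_command(
  moves=[
    [-1,[-0.004,0,-0.004],0],
    [-1,[-0.016,0,-0.015],0],
    [-1,[-0.034,0,-0.033],0],
    [-1,[-0.06,0,-0.056],0],
    [-1,[-0.091,0,-0.082],0],
    [-1,[-0.128,0,-0.111],0],
    [-1,[-0.17,0,-0.141],0],
    [-1,[-0.217,0,-0.171],0],
    [-1,[-0.267,0,-0.199],0],
    [-1,[-0.32,0,-0.226],0],
    [-1,[-0.373,0,-0.249],0],
    [-1,[-0.427,0,-0.27],0],
    [-1,[-0.48,0,-0.287],0],
    [-1,[-0.53,0,-0.3],0],
    [-1,[-0.576,0,-0.311],0],
    [-1,[-0.616,0,-0.318],0],
    [-1,[-0.65,0,-0.323],0],
    [-1,[-0.675,0,-0.326],0],
    [-1,[-0.691,0,-0.328],0],
    [-1,[-0.697,0,-0.329],0],
  ],
)

```text
time: 6.13
tool_pos: [0.4609, -0.0454, 0.2723]
tool_rot: [-0.0, 0.714, 0.7, -0.0]
contact_force: [-0.8, -0.8, -14.0]
gripper_width: 0.454
grasp_force: 62.0
```

```bash
python3 -c "
from h import *
need([.4622,.0565,.224],-.0197)
shot('side','side3.png');shot('top','top3.png')
a=cv2.imread('pics/side3.png')[140:320,190:370]; b=cv2.imread('pics/top3.png')[165:290,250:400]
cv2.imwrite('pics/c3.png',np.hstack([cv2.resize(a,(400,400)),cv2.resize(b,(400,400))]))
"
```

```text
pos [ 0.4609 -0.0454  0.2723] yaw -1.18 F [ -0.8  -0.8 -14. ] w 0.4542315183991687 t 6.1333
shift [ 0.679 -0.006  0.322] turn -0.0001 axes [[0.021, 1.0, -0.0], [1.0, -0.021, -0.0], [-0.0, -0.0, -1.0]]
```

View pics/c3.png

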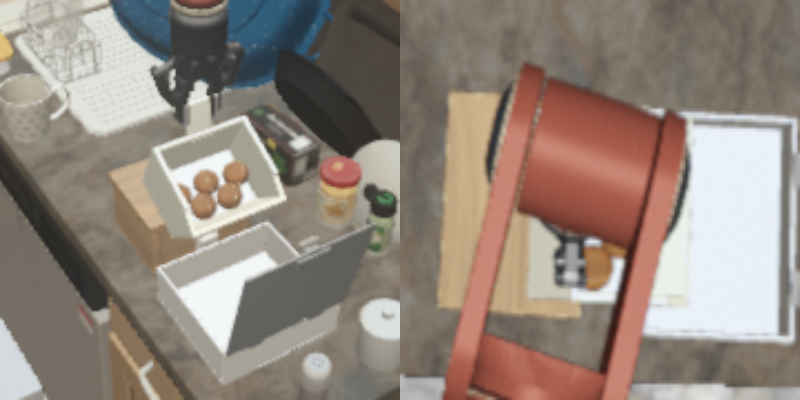

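```bash
cat > tilt.py <<'E'
from h import *
from scipy.optimize import least_squares
np.set_printoptions(precision=4,suppress=True)
def W3(q,X):
    # edge x,y,z, yaw, tilt
    X=np.array(X)/1000+[.05,0,0];c,s=np.cos(q[4]),np.sin(q[4])
    X=np.c_[X[:,0]*c-X[:,2]*s,X[:,1],X[:,0]*s+X[:,2]*c]
    c,s=np.cos(q[3]),np.sin(q[3]);return X@np.array([[c,s,0],[-s,c,0],[0,0,1]])+q[:3]
def tilt(pts,q0,T):
    # pts: (view pic, tubpoint, u,v)
    f=lambda q:np.concatenate([(proj(p,W3([*q[:3],1.5511,q[3]],[X]))[0]-[u,v]) for p,X,u,v in pts]+[[(q[0]-.4598)*500]])
    s=least_squares(f,[q0[0],q0[1],q0[2],q0[4]],loss='soft_l1');print('edge',s.x[:3],'tilt',np.degrees(s.x[3]));print(f(s.x).round(1).tolist())
    print('grip',W3([*s.x[:3],1.5511,s.x[3]],[[69,0,118]]));return s.x
E
python3 - <<'E'
from tilt import *
ps,pt=shot('side'),shot('top')
S=lambda x,y:(190+x/2.2222,140+y/2.2222); T=lambda x,y:(250+x/2.6667,165+y/3.2)
BL,BR,LL,LR=[50,75,95],[50,-75,95],[-84,75,73],[-84,-75,73]
tilt([(ps,BL,*S(153,152)),(ps,BR,*S(248,118)),(ps,LL,*S(190,238)),(ps,LR,*S(284,198)),(pt,LL,*T(288,303)),(pt,BL,*T(127,298))],[.4598,-.0625,.105,1.5511,.7],0)
E
```

```text
edge [ 0.461  -0.1091  0.1025] tilt 15.542972716398161
[-2.1, 0.1, -3.6, 0.3, 1.6, -0.7, 1.0, 0.1, -2.0, 0.7, 9.9, -0.0, 0.6]
grip [[ 0.4627 -0.0261  0.248 ]]
```

```bash
python3 -c "
import cv2
a=cv2.imread('pics/side3.png')[160:270,235:335];b=cv2.imread('pics/top3.png')[190:270,260:360]
import numpy as np
cv2.imwrite('pics/c4.png',np.hstack([cv2.resize(a,(500,550),interpolation=cv2.INTER_CUBIC),cv2.resize(b,(300,550)[::1],interpolation=cv2.INTER_CUBIC)]))
"
```

```text
(no output)
```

View pics/c4.png

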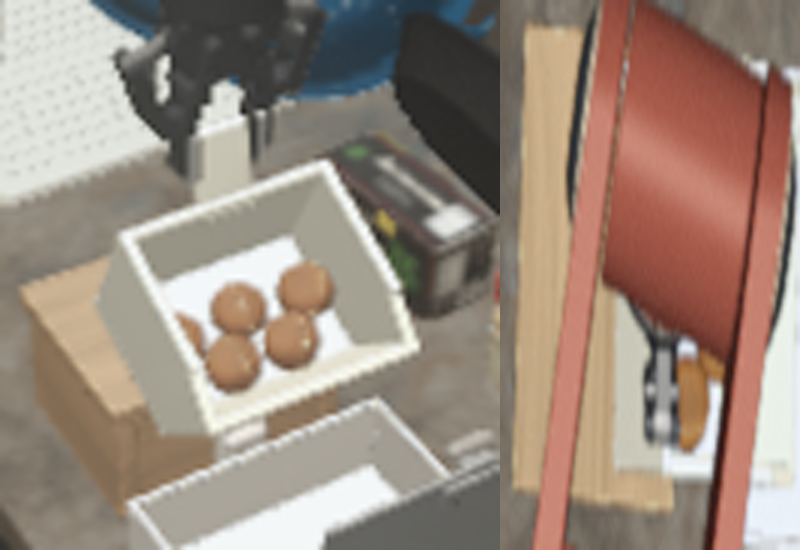

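Run:
```python
from tilt import *
ps,pt=shot('side'),shot('top')
S=lambda x,y:(235+x/5-.4,160+y/5-.4); T=lambda x,y:(260+(x-500)/3-.3,190+y/6.875-.4)
BL,BR,LL,LR=[50,75,95],[50,-75,95],[-84,75,73],[-84,-75,73]
A=[(ps,BL,*S(122,235)),(ps,BR,*S(330,163)),(ps,LL,*S(212,430)),(ps,LR,*S(418,345)),(ps,[50,75,0],*S(98,297)),(ps,[-50,75,0],*S(162,434)),(pt,LL,*T(797,483))]
q=tilt(A,[.4598,-.0625,.105,1.5511,.5],0)
q=tilt(A[:4],[.4598,-.0625,.105,1.5511,.5],0)
# whole rim overlaid prediction if ideal rock of 40 deg
for th,e in((40,(.4598,-.0625,.105)),(30,(.4598,-.0625,.105)),(20,(.4598,-.1,.105))):
    qq=[*e,1.5511,np.radians(th)]
    print(th,[(proj(ps,W3(qq,[X]))[0]-np.array(S(*uv))).round(1).tolist() for X,uv in ((BL,(122,235)),(BR,(330,163)),(LL,(212,430)),(LR,(418,345)))])
```

```text
edge [ 0.4602 -0.1048  0.1156] tilt 24.509731292713933
[-0.3, -1.0, 0.0, -1.9, 0.6, 0.9, 1.3, 0.6, -0.9, 0.7, 0.5, -0.0, -0.7, 1.0, 0.2]
grip [[ 0.4613 -0.0455  0.2723]]
edge [ 0.4604 -0.1055  0.1113] tilt 21.74013129124378
[-1.0, -0.3, -1.0, -1.1, 0.4, 0.8, 1.0, 0.5, 0.3]
grip [[ 0.4617 -0.0387  0.265 ]]
40 [[-1.6, -1.6], [-1.4, -2.4], [-4.9, 1.6], [-5.1, 1.7]]
30 [[-5.3, -4.7], [-5.5, -5.1], [-6.1, -2.7], [-6.2, -2.4]]
20 [[-2.7, 0.2], [-2.8, -0.5], [-1.1, 0.5], [-0.6, 0.3]]
```

Call:
arm_command(
  moves=[
    [-1,[0.04,0,0],0],
    [-1,[0.1,0,0],0],
    [-1,[0.17,0,0],0],
    [-1,[0.24,0,0],0],
    [-1,[0.28,0,0],0],
    [-1,[0.29,0,0],0],
    [-1,[0.29,0,0.02],0],
    [-1,[0.29,0,0.04],0],
    [-1,[0.29,0,0.06],0],
    [-1,[0.29,0,0.06],0],
  ],
)

```text
time: 7.27
tool_pos: [0.4626, -0.0013, 0.268]
tool_rot: [0.001, 0.714, 0.7, 0.001]
contact_force: [-6.1, 5.8, 4.4]
gripper_width: 0.451
grasp_force: 63.9
```

```bash
python3 arc.py 24.5 0 16
```

```text
[[-1, [0.005, 0, 0.002], 0], [-1, [0.019, 0, 0.008], 0], [-1, [0.041, 0, 0.017], 0], [-1, [0.069, 0, 0.029], 0], [-1, [0.102, 0, 0.045], 0], [-1, [0.138, 0, 0.063], 0], [-1, [0.176, 0, 0.085], 0], [-1, [0.214, 0, 0.109], 0], [-1, [0.252, 0, 0.134], 0], [-1, [0.287, 0, 0.16], 0], [-1, [0.319, 0, 0.185], 0], [-1, [0.346, 0, 0.209], 0], [-1, [0.369, 0, 0.229], 0], [-1, [0.386, 0, 0.246], 0], [-1, [0.397, 0, 0.256], 0], [-1, [0.401, 0, 0.26], 0]]
```

Call:
arm_command(
  moves=[
    [-1,[0.005,0,0.002],0],
    [-1,[0.019,0,0.008],0],
    [-1,[0.041,0,0.017],0],
    [-1,[0.069,0,0.029],0],
    [-1,[0.102,0,0.045],0],
    [-1,[0.138,0,0.063],0],
    [-1,[0.176,0,0.085],0],
    [-1,[0.214,0,0.109],0],
    [-1,[0.252,0,0.134],0],
    [-1,[0.287,0,0.16],0],
    [-1,[0.319,0,0.185],0],
    [-1,[0.346,0,0.209],0],
    [-1,[0.369,0,0.229],0],
    [-1,[0.386,0,0.246],0],
    [-1,[0.397,0,0.256],0],
    [-1,[0.401,0,0.26],0],
    [-1,[0.401,0,0.26],0],
  ],
)

```text
time: 8.68
tool_pos: [0.4654, 0.0598, 0.2311]
tool_rot: [0.002, 0.714, 0.7, 0.004]
contact_force: [-5.7, 10.2, 10.0]
gripper_width: 0.455
grasp_force: 66.7
```

```bash
python3 -c "
from h import *
need([.4622,.0565,.224],-.0197)
shot('side','side5.png')
a=cv2.imread('pics/side5.png')[160:270,235:335]
cv2.imwrite('pics/c5.png',cv2.resize(a,(500,550),interpolation=cv2.INTER_CUBIC))
"
```

```text
pos [0.4654 0.0598 0.2311] yaw -1.17 F [-5.7 10.2 10. ] w 0.45499288951163536 t 8.6833
shift [-0.023 -0.021  0.047] turn -0.0001 axes [[0.02, 1.0, 0.008], [1.0, -0.02, 0.003], [0.003, 0.008, -1.0]]
```

View pics/c5.png

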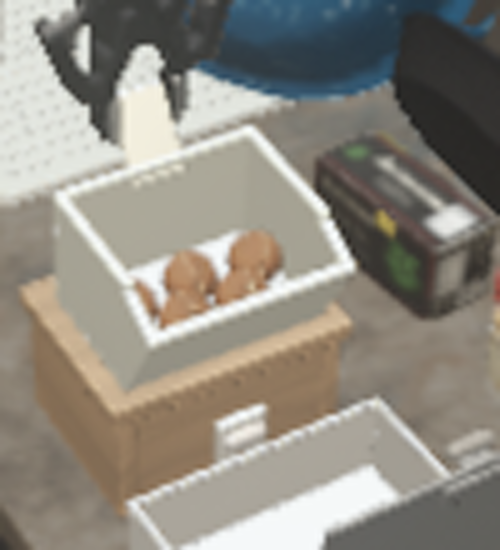

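Call:
arm_command(
  moves=[
    [-0.1,[0,0,0],0],
    [-0.1,[0,0,0],0],
    [-0.1,[0,0,0],0],
    [-0.1,[0,0,0],0],
  ],
)

```text
time: 9.07
tool_pos: [0.4654, 0.0597, 0.2312]
tool_rot: [0.002, 0.714, 0.7, 0.004]
contact_force: [-5.5, 10.1, 10.4]
gripper_width: 0.453
grasp_force: 66.6
```

Call:
arm_command(
  moves=[
    [-0.07,[0,0,0],0],
    [-0.07,[0,0,0],0],
    [-0.07,[0,0,0],0],
  ],
)

```text
time: 9.32
tool_pos: [0.4658, 0.0598, 0.2304]
tool_rot: [0.002, 0.714, 0.7, 0.004]
contact_force: [-0.8, 10.2, 6.0]
gripper_width: 0.463
grasp_force: 18.2
```

Call:
arm_command(
  moves=[
    [-0.07,[0,0,0],0],
    [-0.07,[0,0,0],0],
    [-0.07,[0,0,0],0],
    [-0.07,[0,0,0],0],
  ],
)

```text
time: 9.65
tool_pos: [0.4658, 0.0598, 0.2304]
tool_rot: [0.002, 0.714, 0.7, 0.004]
contact_force: [-1.4, 8.9, 5.6]
gripper_width: 0.466
grasp_force: 18.2
```

Call:
arm_command(
  moves=[
    [-0.04,[0,0,0],0],
    [0,[0,0,0],0],
    [0.1,[0,0,0],0],
    [0.2,[0,0,0],0],
    [0.2,[0,0,0],0],
  ],
)

```text
time: 10.07
tool_pos: [0.4635, 0.0582, 0.2248]
tool_rot: [0.001, 0.714, 0.7, 0.0]
contact_force: [-0.7, -0.2, -0.3]
gripper_width: 0.599
grasp_force: 0.0
```

Run:
```python
from h import *
need([.4622,.0565,.224],-.0197)
p0=cv2.imread('pics/side0.png');p=shot('side','side6.png')['frame'][:,:,::-1]
# shift of the tub between start and now (crop around lip/front wall), phase correlation
for r in((205,245,245,310),(180,240,243,305)):
    a,b=[cv2.cvtColor(np.ascontiguousarray(i[r[0]:r[1],r[2]:r[3]]),cv2.COLOR_BGR2GRAY).astype(np.float32) for i in(p0,p)]
    print(cv2.phaseCorrelate(a,b,cv2.createHanningWindow(a.shape[::-1],cv2.CV_32F)))
```

```text
pos [0.4635 0.0582 0.2248] yaw -1.18 F [-0.7 -0.2 -0.3] w 0.5988946108038429 t 10.0667
shift [-0.011 -0.008  0.006] turn -0.0002 axes [[0.021, 1.0, 0.001], [1.0, -0.021, -0.001], [-0.001, 0.001, -1.0]]
((-0.25795857716218507, -1.7821279284335354), 0.724769941965739)
((0.07861952381762549, -1.862861433043733), 0.601550038655599)
```

Call:
arm_command(
  moves=[
    [0.2,[0.04,0,0.01],0],
    [0.2,[0.04,0,0.01],0],
    [0,[0.04,0,0.01],0],
    [-0.06,[0.04,0,0.01],0],
    [-0.07,[0.04,0,0.01],0],
    [-0.07,[0.04,0,0.01],0],
    [-0.07,[0.04,0,0.01],0],
    [-0.07,[0.04,0,0.01],0],
    [-0.07,[0.04,0,0.01],0],
  ],
)

```text
time: 10.87
tool_pos: [0.4638, 0.0649, 0.2232]
tool_rot: [0.0, 0.714, 0.7, 0.001]
contact_force: [5.1, 2.9, -0.1]
gripper_width: 0.468
grasp_force: 8.0
```

```bash
sed -i 's/,-1)$/,float(sys.argv[4]))/' arc.py; python3 arc.py 0 15 14 -0.08;  python3 arc.py 15 40 20 -0.08
```

```text
[[-0.08, [-0.003, 0, -0.003], 0], [-0.08, [-0.012, 0, -0.012], 0], [-0.08, [-0.025, 0, -0.024], 0], [-0.08, [-0.042, 0, -0.04], 0], [-0.08, [-0.063, 0, -0.059], 0], [-0.08, [-0.086, 0, -0.078], 0], [-0.08, [-0.11, 0, -0.098], 0], [-0.08, [-0.135, 0, -0.116], 0], [-0.08, [-0.16, 0, -0.134], 0], [-0.08, [-0.183, 0, -0.149], 0], [-0.08, [-0.203, 0, -0.162], 0], [-0.08, [-0.219, 0, -0.172], 0], [-0.08, [-0.229, 0, -0.178], 0], [-0.08, [-0.233, 0, -0.18], 0]]
[[-0.08, [-0.003, 0, -0.002], 0], [-0.08, [-0.012, 0, -0.007], 0], [-0.08, [-0.026, 0, -0.015], 0], [-0.08, [-0.045, 0, -0.025], 0], [-0.08, [-0.068, 0, -0.036], 0], [-0.08, [-0.094, 0, -0.049], 0], [-0.08, [-0.124, 0, -0.062], 0], [-0.08, [-0.156, 0, -0.075], 0], [-0.08, [-0.189, 0, -0.088], 0], [-0.08, [-0.224, 0, -0.1], 0], [-0.08, [-0.259, 0, -0.11], 0], [-0.08, [-0.294, 0, -0.12], 0], [-0.08, [-0.328, 0, -0.128], 0], [-0.08, [-0.359, 0, -0.134], 0], [-0.08, [-0.388, 0, -0.139], 0], [-0.08, [-0.414, 0, -0.143], 0], [-0.08, [-0.435, 0, -0.145], 0], [-0.08, [-0.451, 0, -0.147], 0], [-0.08, [-0.461, 0, -0.148], 0], [-0.08, [-0.465, 0, -0.149], 0]]
```

Call:
arm_command(
  moves=[
    [-0.08,[0,0,0],0],
    [-0.08,[-0.003,0,-0.003],0],
    [-0.08,[-0.012,0,-0.012],0],
    [-0.08,[-0.025,0,-0.024],0],
    [-0.08,[-0.042,0,-0.04],0],
    [-0.08,[-0.063,0,-0.059],0],
    [-0.08,[-0.086,0,-0.078],0],
    [-0.08,[-0.11,0,-0.098],0],
    [-0.08,[-0.135,0,-0.116],0],
    [-0.08,[-0.16,0,-0.134],0],
    [-0.08,[-0.183,0,-0.149],0],
    [-0.08,[-0.203,0,-0.162],0],
    [-0.08,[-0.219,0,-0.172],0],
    [-0.08,[-0.229,0,-0.178],0],
    [-0.08,[-0.233,0,-0.18],0],
  ],
)

```text
time: 12.12
tool_pos: [0.4624, 0.0293, 0.2498]
tool_rot: [-0.0, 0.714, 0.7, -0.0]
contact_force: [3.3, 3.2, -2.4]
gripper_width: 0.463
grasp_force: 19.7
```

```bash
python3 -c "
from h import *
need([.4622,.0565,.224],-.0197)
shot('side','side7.png')
a=cv2.imread('pics/side7.png')[160:270,235:335];b=cv2.imread('pics/side6.png')[160:270,235:335]
cv2.imwrite('pics/c7.png',np.hstack([cv2.resize(i,(400,440),interpolation=cv2.INTER_CUBIC) for i in (b,a)]))
"
```

```text
pos [0.4624 0.0293 0.2498] yaw -1.18 F [ 3.3  3.2 -2.4] w 0.46334115956851196 t 12.1167
shift [ 0.181 -0.005  0.172] turn -0.0002 axes [[0.021, 1.0, -0.0], [1.0, -0.021, -0.0], [-0.0, -0.0, -1.0]]
```

View pics/c7.png

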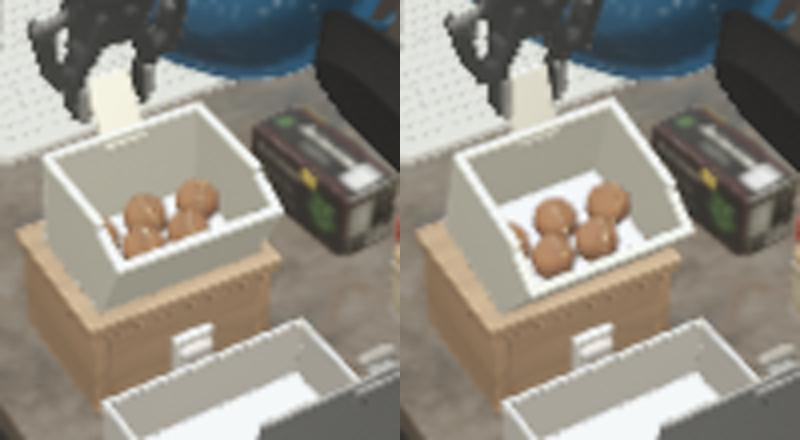

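Run:
```python
from tilt import *
ps=shot('side')
S=lambda x,y:(235+x/4-.4,160+y/4-.4)
A=[(ps,[50,75,95],*S(55,155)),(ps,[50,-75,95],*S(210,100)),(ps,[-84,75,73],*S(130,298)),(ps,[-84,-75,73],*S(292,228)),(ps,[-50,75,0],*S(103,306))]
tilt(A,[.4598,-.0625,.105,1.5511,.3],0)
B=[(ps,[50,75,95],*S(44,155)),(ps,[50,-75,95],*S(203,103)),(ps,[-84,75,73],*S(122,270)),(ps,[-84,-75,73],*S(280,208)),(ps,[-50,75,0],*S(100,308))]
tilt(B,[.4598,-.0625,.105,1.5511,0],0)
```

```text
edge [ 0.4605 -0.0556  0.1062] tilt 12.066147745873554
[-1.2, -0.2, 0.5, -0.7, -0.1, -0.6, 0.6, 0.6, -0.7, 3.0, 0.3]
grip [[0.4623 0.0361 0.2465]]
edge [ 0.4605 -0.0578  0.1115] tilt -0.5223686000710579
[-1.3, -0.1, -1.1, -1.2, -0.2, 0.4, 1.6, -0.2, 0.4, 1.7, 0.3]
grip [[0.4629 0.0622 0.2284]]
```

Call:
arm_command(
  moves=[
    [-0.08,[-0.003,0,-0.002],0],
    [-0.08,[-0.012,0,-0.007],0],
    [-0.08,[-0.026,0,-0.015],0],
    [-0.08,[-0.045,0,-0.025],0],
    [-0.08,[-0.068,0,-0.036],0],
    [-0.08,[-0.094,0,-0.049],0],
    [-0.08,[-0.124,0,-0.062],0],
    [-0.08,[-0.156,0,-0.075],0],
    [-0.08,[-0.189,0,-0.088],0],
    [-0.08,[-0.224,0,-0.1],0],
    [-0.08,[-0.259,0,-0.11],0],
    [-0.08,[-0.294,0,-0.12],0],
    [-0.08,[-0.328,0,-0.128],0],
    [-0.08,[-0.359,0,-0.134],0],
    [-0.08,[-0.388,0,-0.139],0],
    [-0.08,[-0.414,0,-0.143],0],
    [-0.08,[-0.435,0,-0.145],0],
    [-0.08,[-0.451,0,-0.147],0],
    [-0.08,[-0.461,0,-0.148],0],
    [-0.08,[-0.465,0,-0.149],0],
  ],
)

```text
time: 13.88
tool_pos: [0.4614, -0.0403, 0.2728]
tool_rot: [0.0, 0.714, 0.7, 0.0]
contact_force: [4.3, 1.1, 2.2]
gripper_width: 0.467
grasp_force: 20.0
```

```bash
python3 -c "
from h import *
need([.4622,.0565,.224],-.0197)
p=shot('side','side8.png')
for k in('tub','riser'): print(k,[(np.round(d['extent'],1).tolist(),round(d['confidence'],2)) for d in manip.search_frame(p,k)])
a=cv2.imread('pics/side8.png')[160:270,235:335]
cv2.imwrite('pics/c8.png',cv2.resize(a,(500,550),interpolation=cv2.INTER_CUBIC))
from tilt import W3
for th in (25,32,40):
  print(th,proj(p,W3([.4605,-.0556,.105,1.5511,np.radians(th)],[[50,75,95],[50,-75,95],[-84,75,73],[-84,-75,73],[50,75,0]])).round(0).tolist())
"
```

```text
pos [ 0.4614 -0.0403  0.2728] yaw -1.17 F [4.3 1.1 2.2] w 0.467432793706603 t 13.8833
shift [ 0.646 -0.008  0.325] turn -0.0001 axes [[0.02, 1.0, 0.001], [1.0, -0.02, -0.0], [-0.0, 0.001, -1.0]]
tub [([247.0, 185.1, 311.5, 243.1], 0.87)]
riser [([241.5, 210.8, 303.5, 260.4], 0.82), ([260.0, 240.0, 360.7, 309.9], 0.33)]
25 [[251.0, 200.0], [292.0, 185.0], [269.0, 239.0], [310.0, 223.0], [246.0, 213.0]]
32 [[254.0, 201.0], [295.0, 186.0], [270.0, 242.0], [311.0, 226.0], [247.0, 212.0]]
40 [[256.0, 204.0], [298.0, 189.0], [271.0, 246.0], [312.0, 229.0], [248.0, 211.0]]
```

Call:
arm_command(
  moves=[
    [-0.08,[-0.006,0,-0.001],0],
    [-0.08,[-0.024,0,-0.002],0],
    [-0.08,[-0.051,0,-0.004],0],
    [-0.08,[-0.086,0,-0.005],0],
    [-0.08,[-0.126,0,-0.004],0],
    [-0.08,[-0.17,0,-0.003],0],
    [-0.08,[-0.216,0,0.001],0],
    [-0.08,[-0.262,0,0.007],0],
    [-0.08,[-0.305,0,0.014],0],
    [-0.08,[-0.345,0,0.022],0],
    [-0.08,[-0.379,0,0.03],0],
    [-0.08,[-0.405,0,0.036],0],
    [-0.08,[-0.422,0,0.041],0],
    [-0.08,[-0.428,0,0.043],0],
    [-0.08,[-0.428,0,0.043],0],
  ],
)

```text
time: 15.28
tool_pos: [0.46, -0.1052, 0.2662]
tool_rot: [0.001, 0.714, 0.7, -0.0]
contact_force: [5.3, -0.6, 3.7]
gripper_width: 0.464
grasp_force: 20.9
```

```bash
python3 -c "
from h import *
need([.4622,.0565,.224],-.0197)
p=shot('side','side9.png')
for k in('tub','walnut_0'): print(k,[(np.round(d['extent'],1).tolist(),round(d['confidence'],2)) for d in manip.search_frame(p,k)])
a=cv2.imread('pics/side9.png')[160:290,235:365]
cv2.imwrite('pics/c9.png',cv2.resize(a,(600,600),interpolation=cv2.INTER_CUBIC))
from tilt import W3
for th in (50,56,62,68):
  print(th,proj(p,W3([.4605,-.0556,.105,1.5511,np.radians(th)],[[50,75,95],[50,-75,95],[-84,75,73],[-84,-75,73],[50,75,0]])).round(0).tolist())
"
```

```text
pos [ 0.46   -0.1052  0.2662] yaw -1.2 F [ 5.3 -0.6  3.7] w 0.46375587297142523 t 15.2833
shift [ 1.078 -0.008  0.28 ] turn -0.0002 axes [[0.021, 1.0, 0.001], [1.0, -0.021, -0.001], [-0.001, 0.001, -1.0]]
tub [([251.3, 201.8, 311.7, 251.4], 0.83)]
walnut_0 [([274.3, 212.1, 286.7, 224.3], 0.48), ([281.8, 218.7, 294.8, 231.8], 0.45), ([272.7, 226.2, 282.6, 232.0], 0.44)]
50 [[260.0, 208.0], [302.0, 192.0], [272.0, 250.0], [313.0, 233.0], [250.0, 210.0]]
56 [[263.0, 211.0], [305.0, 195.0], [272.0, 252.0], [313.0, 235.0], [251.0, 210.0]]
62 [[265.0, 214.0], [307.0, 199.0], [272.0, 254.0], [313.0, 237.0], [252.0, 210.0]]
68 [[267.0, 218.0], [310.0, 202.0], [272.0, 256.0], [313.0, 239.0], [253.0, 211.0]]
```

View pics/c9.png

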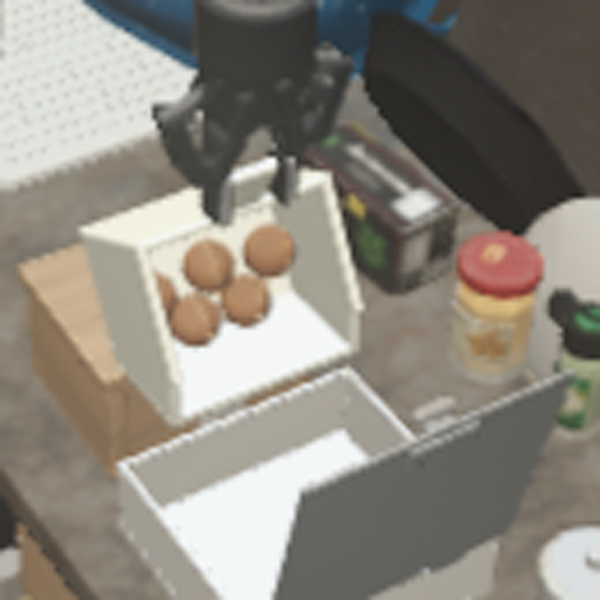

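Call:
arm_command(
  moves=[
    [-0.08,[-0.002,0,0.001],0],
    [-0.08,[-0.009,0,0.003],0],
    [-0.08,[-0.021,0,0.006],0],
    [-0.08,[-0.035,0,0.01],0],
    [-0.08,[-0.053,0,0.016],0],
    [-0.08,[-0.072,0,0.023],0],
    [-0.08,[-0.094,0,0.03],0],
    [-0.08,[-0.117,0,0.038],0],
    [-0.08,[-0.141,0,0.048],0],
    [-0.08,[-0.165,0,0.057],0],
    [-0.08,[-0.188,0,0.067],0],
    [-0.08,[-0.205,0,0.075],0],
    [-0.08,[-0.215,0,0.08],0],
    [-0.08,[-0.215,0,0.08],0],
  ],
)

```text
time: 16.6
tool_pos: [0.4589, -0.1375, 0.254]
tool_rot: [0.0, 0.714, 0.7, -0.001]
contact_force: [3.4, -2.9, 5.5]
gripper_width: 0.465
grasp_force: 21.2
```

```bash
cat > look.py <<'E'
from h import *
from tilt import W3
import sys
need([.4622,.0565,.224],-.0197)
for n in('side','top'):
    p=shot(n,n+sys.argv[1]+'.png')
    for k in('tub','walnut_0'): print(n,k,[(np.round(d['extent'],1).tolist(),round(d['confidence'],2)) for d in manip.search_frame(p,k)])
    print('keeper rim',proj(p,np.array([[.4538+a,-.1956+b,.065] for a in(-.095,.095) for b in(-.09,.09)])).round(0).tolist())
    if n=='side':
        for th in map(float,sys.argv[2:]): print(th,proj(p,W3([.4605,-.0556,.105,1.5511,np.radians(th)],[[50,75,95],[50,-75,95],[-84,75,73],[-84,-75,73],[50,75,0]])).round(0).tolist())
E
python3 look.py 10 68 72 76 80
```

```text
pos [ 0.4589 -0.1375  0.254 ] yaw -1.2 F [ 3.4 -2.9  5.5] w 0.46465421849956684 t 16.6
shift [ 1.293 -0.005  0.198] turn -0.0002 axes [[0.021, 1.0, -0.001], [1.0, -0.021, -0.001], [-0.001, -0.001, -1.0]]
side tub [([251.2, 198.7, 313.1, 255.2], 0.9), ([261.8, 238.2, 360.6, 311.1], 0.54)]
side walnut_0 [([289.0, 228.3, 300.4, 241.6], 0.6), ([276.9, 223.9, 290.2, 230.9], 0.43), ([291.2, 217.0, 303.6, 226.3], 0.4)]
keeper rim [[292.0, 300.0], [261.0, 261.0], [344.0, 275.0], [310.0, 240.0]]
68.0 [[267.0, 218.0], [310.0, 202.0], [272.0, 256.0], [313.0, 239.0], [253.0, 211.0]]
72.0 [[269.0, 221.0], [311.0, 205.0], [272.0, 257.0], [312.0, 240.0], [254.0, 211.0]]
76.0 [[270.0, 224.0], [313.0, 207.0], [272.0, 258.0], [312.0, 241.0], [255.0, 212.0]]
80.0 [[272.0, 227.0], [314.0, 210.0], [272.0, 259.0], [312.0, 242.0], [256.0, 213.0]]
top tub [([301.4, 198.7, 346.4, 258.8], 0.65)]
top walnut_0 []
keeper rim [[398.0, 271.0], [331.0, 270.0], [398.0, 201.0], [332.0, 200.0]]
```

Call:
arm_command(
  moves=[
    [-0.08,[-0.01,0,0.006],0],
    [-0.08,[-0.02,0,0.012],0],
    [-0.08,[-0.03,0,0.018],0],
    [-0.08,[-0.04,0,0.024],0],
    [-0.08,[-0.05,0,0.03],0],
    [-0.08,[-0.06,0,0.036],0],
    [-0.08,[-0.07,0,0.042],0],
    [-0.08,[-0.08,0,0.048],0],
    [-0.08,[-0.09,0,0.052],0],
    [-0.08,[-0.1,0,0.056],0],
    [-0.08,[-0.1,0,0.056],0],
    [-0.08,[-0.1,0,0.056],0],
    [-0.08,[-0.1,0,0.056],0],
    [-0.08,[-0.1,0,0.056],0],
    [-0.08,[-0.1,0,0.056],0],
    [-0.08,[-0.1,0,0.056],0],
  ],
)

```text
time: 18.23
tool_pos: [0.4583, -0.1526, 0.2458]
tool_rot: [0.0, 0.714, 0.7, -0.001]
contact_force: [1.4, -3.7, 5.6]
gripper_width: 0.461
grasp_force: 21.4
```

```bash
python3 look.py 11 72 76 80
```

```text
pos [ 0.4583 -0.1526  0.2458] yaw -1.2 F [ 1.4 -3.7  5.6] w 0.4605305461924766 t 18.2333
shift [ 1.395 -0.003  0.142] turn -0.0002 axes [[0.021, 1.0, -0.001], [1.0, -0.021, -0.002], [-0.002, -0.001, -1.0]]
side tub [([254.8, 203.4, 315.3, 254.4], 0.67)]
side walnut_0 []
keeper rim [[292.0, 300.0], [261.0, 261.0], [344.0, 275.0], [310.0, 240.0]]
72.0 [[269.0, 221.0], [311.0, 205.0], [272.0, 257.0], [312.0, 240.0], [254.0, 211.0]]
76.0 [[270.0, 224.0], [313.0, 207.0], [272.0, 258.0], [312.0, 241.0], [255.0, 212.0]]
80.0 [[272.0, 227.0], [314.0, 210.0], [272.0, 259.0], [312.0, 242.0], [256.0, 213.0]]
top tub [([308.8, 199.7, 349.8, 259.6], 0.85)]
top walnut_0 [([376.4, 254.4, 382.0, 261.9], 0.43)]
keeper rim [[398.0, 271.0], [331.0, 270.0], [398.0, 201.0], [332.0, 200.0]]
```

```bash
cat > blobs.py <<'E'
from h import *
import sys
for n in('side','top'):
    im=shot(n,n+sys.argv[1]+'.png')['frame'];hsv=cv2.cvtColor(im,cv2.COLOR_RGB2HSV)
    m=cv2.inRange(hsv,(6,110,70),(18,220,215));m[:, :230]=0;m[:,440:]=0;m[:160]=0;m[320:]=0
    k,_,st,c=cv2.connectedComponentsWithStats(m)
    print(n,[(c[i].round().tolist(),int(st[i,4])) for i in range(1,k) if st[i,4]>12])
E
python3 - <<'E'
import cv2,numpy as np
for f,(u,v) in (('side9',(280,218)),('side0',(270,214)),('top0',(290,228)),('top0',(310,240))):
    im=cv2.imread(f'pics/{f}.png');print(f,cv2.cvtColor(im,cv2.COLOR_BGR2HSV)[v-1:v+2,u-1:u+2].reshape(-1,3).mean(0),)
E
python3 blobs.py 12
```

```text
side9 [ 14.55555556 106.22222222 181.44444444]
side0 [ 13.77777778 110.55555556 168.77777778]
top0 [ 16.55555556 110.22222222 173.44444444]
top0 [ 14.33333333 150.22222222 157.66666667]
side [([436.0, 161.0], 17), ([297.0, 167.0], 17), ([340.0, 234.0], 21), ([415.0, 249.0], 304)]
top [([341.0, 233.0], 493), ([381.0, 221.0], 447), ([393.0, 209.0], 13), ([412.0, 219.0], 21), ([408.0, 224.0], 15), ([389.0, 264.0], 480), ([383.0, 247.0], 13), ([378.0, 258.0], 42), ([344.0, 276.0], 122), ([357.0, 278.0], 36), ([329.0, 281.0], 23), ([343.0, 292.0], 101), ([345.0, 297.0], 22), ([333.0, 301.0], 19), ([353.0, 306.0], 16), ([334.0, 311.0], 31), ([344.0, 310.0], 20)]
```

Run:
```python
import cv2
for f in('side9','side10','side11','side12','top10','top12'):
    im=cv2.imread(f'pics/{f}.png');h=cv2.cvtColor(im,cv2.COLOR_BGR2HSV)
    m=cv2.inRange(h,(9,85,60),(20,200,225));m[:,:245]=0;m[:,405:]=0;m[:190]=0;m[320:]=0
    if f[0]=='s': m[:,:]*=1
    k,_,st,c=cv2.connectedComponentsWithStats(m)
    print(f,[(c[i].round().tolist(),st[i,:5].tolist()) for i in range(1,k) if st[i,4]>15])
```

```text
side9 [([287.0, 219.0], [275, 209, 24, 21, 261]), ([276.0, 228.0], [269, 220, 13, 15, 103]), ([342.0, 229.0], [334, 221, 17, 17, 143]), ([256.0, 247.0], [245, 227, 28, 36, 379]), ([254.0, 306.0], [245, 282, 28, 38, 430]), ([392.0, 313.0], [369, 300, 36, 20, 387])]
side10 [([295.0, 229.0], [290, 220, 12, 20, 169]), ([342.0, 229.0], [334, 221, 17, 17, 144]), ([283.0, 234.0], [278, 224, 11, 21, 171]), ([255.0, 247.0], [245, 227, 26, 36, 360]), ([254.0, 306.0], [245, 282, 28, 38, 434]), ([392.0, 313.0], [369, 300, 36, 20, 387])]
side11 [([342.0, 229.0], [335, 221, 16, 17, 139]), ([252.0, 244.0], [245, 227, 17, 36, 215]), ([254.0, 306.0], [245, 282, 28, 38, 425]), ([290.0, 293.0], [288, 291, 5, 7, 21]), ([392.0, 313.0], [369, 300, 36, 20, 387])]
side12 [([342.0, 229.0], [335, 221, 16, 17, 139]), ([252.0, 244.0], [245, 227, 17, 36, 226]), ([254.0, 306.0], [245, 282, 28, 38, 427]), ([290.0, 293.0], [288, 291, 5, 7, 21]), ([392.0, 313.0], [369, 300, 36, 20, 385])]
top10 [([347.0, 241.0], [345, 237, 6, 9, 29])]
top12 [([378.0, 258.0], [376, 254, 6, 10, 41])]
```

```bash
python3 arc.py 80 40 20 -0.08; python3 arc.py 40 0 20 -0.08
```

```text
[[-0.08, [0.005, 0, -0.003], 0], [-0.08, [0.018, 0, -0.012], 0], [-0.08, [0.04, 0, -0.026], 0], [-0.08, [0.069, 0, -0.044], 0], [-0.08, [0.105, 0, -0.064], 0], [-0.08, [0.146, 0, -0.086], 0], [-0.08, [0.193, 0, -0.108], 0], [-0.08, [0.244, 0, -0.128], 0], [-0.08, [0.299, 0, -0.147], 0], [-0.08, [0.355, 0, -0.164], 0], [-0.08, [0.413, 0, -0.177], 0], [-0.08, [0.469, 0, -0.188], 0], [-0.08, [0.524, 0, -0.195], 0], [-0.08, [0.576, 0, -0.199], 0], [-0.08, [0.622, 0, -0.201], 0], [-0.08, [0.664, 0, -0.201], 0], [-0.08, [0.698, 0, -0.2], 0], [-0.08, [0.723, 0, -0.198], 0], [-0.08, [0.74, 0, -0.197], 0], [-0.08, [0.745, 0, -0.196], 0]]
[[-0.08, [0.006, 0, 0.001], 0], [-0.08, [0.022, 0, 0.002], 0], [-0.08, [0.047, 0, 0.005], 0], [-0.08, [0.081, 0, 0.01], 0], [-0.08, [0.122, 0, 0.018], 0], [-0.08, [0.167, 0, 0.028], 0], [-0.08, [0.217, 0, 0.042], 0], [-0.08, [0.27, 0, 0.059], 0], [-0.08, [0.324, 0, 0.079], 0], [-0.08, [0.378, 0, 0.103], 0], [-0.08, [0.43, 0, 0.129], 0], [-0.08, [0.48, 0, 0.158], 0], [-0.08, [0.527, 0, 0.188], 0], [-0.08, [0.569, 0, 0.217], 0], [-0.08, [0.606, 0, 0.246], 0], [-0.08, [0.637, 0, 0.273], 0], [-0.08, [0.663, 0, 0.295], 0], [-0.08, [0.681, 0, 0.313], 0], [-0.08, [0.693, 0, 0.325], 0], [-0.08, [0.697, 0, 0.329], 0]]
```

Call:
arm_command(
  moves=[
    [-0.08,[0.005,0,-0.003],0],
    [-0.08,[0.018,0,-0.011],0],
    [-0.08,[0.04,0,-0.024],0],
    [-0.08,[0.069,0,-0.04],0],
    [-0.08,[0.105,0,-0.058],0],
    [-0.08,[0.146,0,-0.077],0],
    [-0.08,[0.193,0,-0.096],0],
    [-0.08,[0.244,0,-0.114],0],
    [-0.08,[0.299,0,-0.131],0],
    [-0.08,[0.355,0,-0.147],0],
    [-0.08,[0.413,0,-0.16],0],
    [-0.08,[0.469,0,-0.171],0],
    [-0.08,[0.524,0,-0.178],0],
    [-0.08,[0.576,0,-0.182],0],
    [-0.08,[0.622,0,-0.184],0],
    [-0.08,[0.664,0,-0.184],0],
    [-0.08,[0.698,0,-0.183],0],
    [-0.08,[0.723,0,-0.181],0],
    [-0.08,[0.74,0,-0.18],0],
    [-0.08,[0.745,0,-0.179],0],
  ],
)

```text
time: 20.3
tool_pos: [0.4602, -0.0394, 0.2708]
tool_rot: [-0.001, 0.714, 0.7, -0.001]
contact_force: [0.8, -0.6, -7.7]
gripper_width: 0.464
grasp_force: 20.5
```

```bash
python3 look.py 13 40; python3 -c "
import cv2,numpy as np
a=cv2.imread('pics/side13.png')[160:310,230:380];b=cv2.imread('pics/top13.png')[180:285,280:420]
cv2.imwrite('pics/c13.png',np.hstack([cv2.resize(a,(400,400),interpolation=cv2.INTER_CUBIC),cv2.resize(b,(400,400),interpolation=cv2.INTER_CUBIC)]))"
```

```text
pos [ 0.4602 -0.0394  0.2708] yaw -1.14 F [ 0.8 -0.6 -7.7] w 0.46387883834777877 t 20.3
shift [0.639 0.002 0.312] turn -0.0 axes [[0.02, 1.0, -0.003], [1.0, -0.02, 0.0], [0.0, -0.003, -1.0]]
side tub [([246.7, 186.4, 311.2, 244.7], 0.78)]
side walnut_0 []
keeper rim [[292.0, 300.0], [261.0, 261.0], [344.0, 275.0], [310.0, 240.0]]
40.0 [[256.0, 204.0], [298.0, 189.0], [271.0, 246.0], [312.0, 229.0], [248.0, 211.0]]
top tub [([283.1, 234.4, 332.7, 260.0], 0.66)]
top walnut_0 [([366.7, 226.0, 383.3, 239.2], 0.73), ([378.7, 236.7, 392.3, 253.0], 0.68), ([377.3, 221.3, 391.4, 233.1], 0.49)]
keeper rim [[398.0, 271.0], [331.0, 270.0], [398.0, 201.0], [332.0, 200.0]]
```

View pics/c13.png

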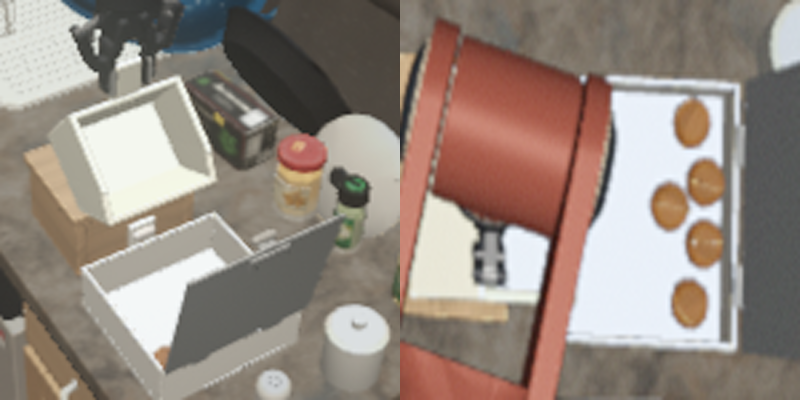

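Call:
arm_command(
  moves=[
    [-0.08,[0.006,0,0.001],0],
    [-0.08,[0.022,0,0.002],0],
    [-0.08,[0.047,0,0.005],0],
    [-0.08,[0.081,0,0.01],0],
    [-0.08,[0.122,0,0.018],0],
    [-0.08,[0.167,0,0.028],0],
    [-0.08,[0.217,0,0.042],0],
    [-0.08,[0.27,0,0.059],0],
    [-0.08,[0.324,0,0.079],0],
    [-0.08,[0.378,0,0.103],0],
    [-0.08,[0.43,0,0.129],0],
    [-0.08,[0.48,0,0.158],0],
    [-0.08,[0.527,0,0.188],0],
    [-0.08,[0.569,0,0.217],0],
    [-0.08,[0.606,0,0.246],0],
    [-0.08,[0.637,0,0.273],0],
    [-0.08,[0.663,0,0.295],0],
    [-0.08,[0.681,0,0.313],0],
    [-0.08,[0.693,0,0.325],0],
    [-0.08,[0.697,0,0.329],0],
  ],
)

```text
time: 22.27
tool_pos: [0.4637, 0.0673, 0.2241]
tool_rot: [-0.001, 0.714, 0.7, 0.002]
contact_force: [-4.3, 6.1, 2.3]
gripper_width: 0.466
grasp_force: 19.8
```

```bash
python3 look.py 14 0 5 10
```

```text
pos [0.4637 0.0673 0.2241] yaw -1.09 F [-4.3  6.1  2.3] w 0.46621603036901743 t 22.2667
shift [-0.072 -0.009  0.   ] turn 0.0001 axes [[0.019, 1.0, 0.002], [1.0, -0.019, 0.004], [0.004, 0.002, -1.0]]
side tub [([242.3, 178.9, 302.6, 236.6], 0.88), ([292.7, 238.1, 358.2, 299.7], 0.22)]
side walnut_0 []
keeper rim [[292.0, 300.0], [261.0, 261.0], [344.0, 275.0], [310.0, 240.0]]
0.0 [[244.0, 199.0], [284.0, 185.0], [265.0, 229.0], [306.0, 213.0], [245.0, 221.0]]
5.0 [[245.0, 199.0], [285.0, 185.0], [266.0, 231.0], [307.0, 215.0], [245.0, 220.0]]
10.0 [[247.0, 199.0], [287.0, 184.0], [267.0, 233.0], [308.0, 217.0], [245.0, 218.0]]
top tub [([267.7, 198.4, 327.3, 259.3], 0.57), ([326.3, 194.6, 434.2, 275.0], 0.18)]
top walnut_0 [([431.9, 237.1, 437.4, 243.3], 0.56), ([369.0, 224.7, 383.9, 240.5], 0.47), ([381.6, 238.3, 393.5, 252.6], 0.46)]
keeper rim [[398.0, 271.0], [331.0, 270.0], [398.0, 201.0], [332.0, 200.0]]
```

Call:
arm_command(
  moves=[
    [-0.05,[0,0,0],0],
    [-0.03,[0,0,0],0],
    [0,[0,0,0],0],
    [0.1,[0,0,0],0],
    [0.3,[0,0,0],0],
    [0.3,[0,0,-0.1],0],
    [0.3,[0,0,-0.3],0],
    [0.3,[0,0,-0.55],0],
    [0.3,[0,0,-0.8],0],
    [-1,[0,0,-0.9],0],
    [-1,[0,0,-0.9],0],
    [-1,[0,0,-0.9],0],
  ],
)

```text
time: 23.57
tool_pos: [0.4636, 0.0646, 0.3585]
tool_rot: [0.001, 0.714, 0.7, 0.001]
contact_force: [-0.7, -1.3, -0.4]
gripper_width: 0.232
grasp_force: 0.0
```

```bash
cat > shiftchk.py <<'E'
from h import *
import sys
p0=cv2.imread('pics/side0.png');ps=shot('side',f'side{sys.argv[1]}.png');p=np.ascontiguousarray(ps['frame'][:,:,::-1])
for w in((20,50,222,246),):pass
for (v0,v1,u0,u1) in((183,238,250,305),):
    tpl=p0[v0:v1,u0:u1]; edge=lambda i:cv2.Laplacian(cv2.GaussianBlur(cv2.cvtColor(i,cv2.COLOR_BGR2GRAY),(0,0),1),cv2.CV_32F)
    e0,e=edge(p0),edge(p)
    # front wall & rim, no walnuts: lower strip and right rim
    for a in((222,238,250,305),(195,225,285,310)):
        r=cv2.matchTemplate(e[a[0]-8:a[1]+8,a[2]-8:a[3]+8],e0[a[0]:a[1],a[2]:a[3]],cv2.TM_CCOEFF_NORMED);i=np.unravel_index(r.argmax(),r.shape);print('dv,du',i[0]-8,i[1]-8,r.max())
need([.4524,-.3,.35],-.0197)
print('px per 10mm y',(proj(ps,[[.46,-.09,.178]])-proj(ps,[[.46,-.1,.178]])).round(2))
E
python3 shiftchk.py 15
```

```text
dv,du -3 -2 0.5511099
dv,du -3 -2 0.8872156
pos [0.463  0.0646 0.3566] yaw -1.17 F [ 0.4 -0.1 -0.2] w 0.14692927734242356 t 23.6167
shift [-2.432 -0.021  0.044] turn -0.0001 axes [[0.02, 1.0, -0.001], [1.0, -0.02, 0.0], [-0.0, -0.001, -1.0]]
px per 10mm y [[-1.74 -1.83]]
```

Call:
arm_command(
  moves=[
    [-1,[-1,0,0],0],
    [-1,[-1,0,0],0],
    [-1,[-1,0,0],0],
    [-1,[-1,0,0],0],
    [-1,[-1,0,0],0],
  ],
)

```text
time: 24.03
tool_pos: [0.459, -0.0888, 0.3543]
tool_rot: [-0.002, 0.716, 0.698, -0.002]
contact_force: [0.8, 0.1, 0.0]
gripper_width: 0.002
grasp_force: 0.0
```

Call:
arm_command(
  moves=[
    [-1,[-1,0,0],0],
    [-1,[-1,0,0],0],
    [-1,[-1,0,0],0],
    [-1,[-1,0,0],0],
    [-1,[-1,0,0],0],
  ],
)

```text
time: 24.45
tool_pos: [0.456, -0.2383, 0.3543]
tool_rot: [-0.002, 0.716, 0.698, -0.001]
contact_force: [-1.0, 0.5, -0.6]
gripper_width: -0.004
grasp_force: 0.0
```

Call:
arm_command(
  moves=[
    [-1,[-1,0,0],0],
    [-1,[-1,0,0],0],
    [-1,[-1,0,0],0],
    [-1,[-1,0,0],0],
    [-1,[-1,0,0],0],
    [-1,[-1,0,0],0],
  ],
)

```text
time: 24.95
tool_pos: [0.4539, -0.3848, 0.3551]
tool_rot: [-0.002, 0.715, 0.7, 0.0]
contact_force: [0.8, 1.0, -0.5]
gripper_width: 0.001
grasp_force: 0.0
```

Run:
```python
from h import *
need([.4524,-.385,.222],-.0197)
p0=cv2.imread('pics/top0.png');ps=shot('top','top16.png');p=np.ascontiguousarray(ps['frame'][:,:,::-1])
edge=lambda i:cv2.Laplacian(cv2.GaussianBlur(cv2.cvtColor(cv2.resize(i,None,fx=4,fy=4,interpolation=cv2.INTER_CUBIC),cv2.COLOR_BGR2GRAY),(0,0),4),cv2.CV_32F)
e0,e=edge(p0),edge(p)
for a in((210,240,262,284),(196,262,312,326),(194,204,275,330)):
    a=[4*i for i in a];r=cv2.matchTemplate(e[a[0]-32:a[1]+32,a[2]-40:a[3]+40],e0[a[0]:a[1],a[2]:a[3]],cv2.TM_CCOEFF_NORMED);i=np.unravel_index(r.argmax(),r.shape);print('top dv,du',(i[0]-32)/4,(i[1]-40)/4,r.max())
print('px per 10mm y',(proj(ps,[[.46,.07,.22]])-proj(ps,[[.46,.06,.22]])).round(2))
```

```text
pos [ 0.4539 -0.3848  0.3551] yaw -1.22 F [ 0.8  1.  -0.5] w 0.001192026216865281 t 24.95
shift [-0.005 -0.007  0.887] turn -0.0002 axes [[0.021, 1.0, -0.003], [1.0, -0.021, 0.004], [0.004, -0.003, -1.0]]
top dv,du -1.25 -6.75 0.20015992
top dv,du -1.25 -6.25 0.25248837
top dv,du -1.25 -6.0 0.3901704
px per 10mm y [[-4.15 -0.1 ]]
```

Run:
```python
import numpy as np,json
s=140;hy,hz=-.2876,.065
def T(ph,s=140): 
    u=(s*np.cos(ph)-5*np.sin(ph))/1000;w=(s*np.sin(ph)+5*np.cos(ph))/1000
    return np.array([hy+u-.011,w+hz+.019])
st=T(np.pi/2);print('start',st)
prev=st;rows=[]
for part in((90,40,18),(40,8,16),(8,-2.5,14)):
    b=T(np.radians(part[0]));r=[]
    for k in range(1,part[2]+1):
        d=(T(np.radians(part[0]+(part[1]-part[0])*k/part[2]))-b)/.15
        r.append([-1,[round(d[0],3),0,round(-d[1],3)],0])
    print(part,json.dumps(r))
```

```text
start [-0.3036  0.224 ]
(90, 40, 18) [[-1, [0.045, 0, -0.001], 0], [-1, [0.091, 0, 0.001], 0], [-1, [0.136, 0, 0.005], 0], [-1, [0.18, 0, 0.011], 0], [-1, [0.225, 0, 0.019], 0], [-1, [0.269, 0, 0.03], 0], [-1, [0.313, 0, 0.042], 0], [-1, [0.355, 0, 0.057], 0], [-1, [0.398, 0, 0.073], 0], [-1, [0.439, 0, 0.092], 0], [-1, [0.479, 0, 0.113], 0], [-1, [0.518, 0, 0.135], 0], [-1, [0.556, 0, 0.16], 0], [-1, [0.593, 0, 0.186], 0], [-1, [0.629, 0, 0.214], 0], [-1, [0.663, 0, 0.244], 0], [-1, [0.696, 0, 0.275], 0], [-1, [0.727, 0, 0.308], 0]]
(40, 8, 16) [[-1, [0.021, 0, 0.025], 0], [-1, [0.042, 0, 0.05], 0], [-1, [0.062, 0, 0.076], 0], [-1, [0.08, 0, 0.103], 0], [-1, [0.098, 0, 0.13], 0], [-1, [0.115, 0, 0.158], 0], [-1, [0.131, 0, 0.186], 0], [-1, [0.146, 0, 0.215], 0], [-1, [0.159, 0, 0.245], 0], [-1, [0.172, 0, 0.275], 0], [-1, [0.184, 0, 0.305], 0], [-1, [0.194, 0, 0.336], 0], [-1, [0.204, 0, 0.367], 0], [-1, [0.212, 0, 0.399], 0], [-1, [0.22, 0, 0.431], 0], [-1, [0.226, 0, 0.463], 0]]
(8, -2.5, 14) [[-1, [0.002, 0, 0.012], 0], [-1, [0.004, 0, 0.024], 0], [-1, [0.006, 0, 0.036], 0], [-1, [0.007, 0, 0.048], 0], [-1, [0.009, 0, 0.06], 0], [-1, [0.01, 0, 0.073], 0], [-1, [0.011, 0, 0.085], 0], [-1, [0.012, 0, 0.097], 0], [-1, [0.013, 0, 0.109], 0], [-1, [0.013, 0, 0.121], 0], [-1, [0.014, 0, 0.134], 0], [-1, [0.014, 0, 0.146], 0], [-1, [0.014, 0, 0.158], 0], [-1, [0.014, 0, 0.17], 0]]
```

Call:
arm_command(
  moves=[
    [-1,[0,0,0.25],0],
    [-1,[0,0,0.5],0],
    [-1,[0,0,0.75],0],
    [-1,[0,0,0.87],0],
    [-1,[0.07,0,0.87],0],
    [-1,[0.14,0,0.87],0],
    [-1,[0.21,0,0.87],0],
    [-1,[0.28,0,0.87],0],
    [-1,[0.35,0,0.87],0],
    [-1,[0.42,0,0.87],0],
    [-1,[0.48,0,0.87],0],
    [-1,[0.54,0,0.87],0],
    [-1,[0.54,0,0.87],0],
  ],
)

```text
time: 26.08
tool_pos: [0.4559, -0.3026, 0.2277]
tool_rot: [0.0, 0.714, 0.7, 0.0]
contact_force: [0.5, -0.3, -0.5]
gripper_width: -0.003
grasp_force: 0.0
```

Call:
arm_command(
  moves=[
    [-1,[0.045,0,0],0],
    [-1,[0.091,0,0.001],0],
    [-1,[0.136,0,0.005],0],
    [-1,[0.18,0,0.011],0],
    [-1,[0.225,0,0.019],0],
    [-1,[0.269,0,0.03],0],
    [-1,[0.313,0,0.042],0],
    [-1,[0.355,0,0.057],0],
    [-1,[0.398,0,0.073],0],
    [-1,[0.439,0,0.092],0],
    [-1,[0.479,0,0.113],0],
    [-1,[0.518,0,0.135],0],
    [-1,[0.556,0,0.16],0],
    [-1,[0.593,0,0.186],0],
    [-1,[0.629,0,0.214],0],
    [-1,[0.663,0,0.244],0],
    [-1,[0.696,0,0.275],0],
    [-1,[0.727,0,0.308],0],
  ],
)

```text
time: 27.58
tool_pos: [0.458, -0.1946, 0.1807]
tool_rot: [-0.0, 0.714, 0.7, 0.0]
contact_force: [0.0, -0.4, 4.1]
gripper_width: 0.001
grasp_force: 1.3
```

Run:
```python
from h import *
need([.4524,-.2,.19])
p=shot('side','side17.png')
for k in('keeper_lid','tub','keeper'): print(k,[(np.round(d['extent'],1).tolist(),round(d['confidence'],2)) for d in manip.search_frame(p,k)])
for ph in(30,40,50,60):
    a=np.radians(ph);print(ph,proj(p,[[.4524+s*.095,-.2876+.184*np.cos(a),.067+.184*np.sin(a)] for s in(-1,1)]).round(0).tolist())
```

```text
pos [ 0.458  -0.1946  0.1807] yaw -1.16 F [ 0.  -0.4  4.1] w 0.000747406856851713 t 27.5833
shift [-0.036 -0.036 -0.062] turn None axes [[0.02, 1.0, 0.0], [1.0, -0.02, 0.0], [0.0, 0.0, -1.0]]
keeper_lid [([261.4, 223.5, 345.8, 312.2], 0.27)]
tub [([241.3, 183.7, 294.8, 238.8], 0.58)]
keeper [([261.1, 223.0, 343.9, 308.7], 0.82)]
30 [[264.0, 245.0], [315.0, 223.0]]
40 [[267.0, 242.0], [319.0, 220.0]]
50 [[271.0, 241.0], [324.0, 218.0]]
60 [[276.0, 242.0], [330.0, 219.0]]
```

Call:
arm_command(
  moves=[
    [-1,[0.021,0,0.025],0],
    [-1,[0.042,0,0.05],0],
    [-1,[0.062,0,0.076],0],
    [-1,[0.08,0,0.103],0],
    [-1,[0.098,0,0.13],0],
    [-1,[0.115,0,0.158],0],
    [-1,[0.131,0,0.186],0],
    [-1,[0.146,0,0.215],0],
    [-1,[0.159,0,0.245],0],
    [-1,[0.172,0,0.275],0],
    [-1,[0.184,0,0.305],0],
    [-1,[0.194,0,0.336],0],
    [-1,[0.204,0,0.367],0],
    [-1,[0.212,0,0.399],0],
    [-1,[0.22,0,0.431],0],
    [-1,[0.226,0,0.463],0],
  ],
)

```text
time: 29.12
tool_pos: [0.4586, -0.161, 0.1112]
tool_rot: [-0.0, 0.714, 0.7, 0.0]
contact_force: [-0.3, 1.7, 4.1]
gripper_width: 0.0
grasp_force: 1.7
```

Call:
arm_command(
  moves=[
    [-1,[0,0,0.015],0],
    [-1,[0,0,0.03],0],
    [-1,[0,0,0.045],0],
    [-1,[0,0,0.06],0],
    [-1,[0,0,0.075],0],
    [-1,[0,0,0.09],0],
    [-1,[0,0,0.105],0],
    [-1,[0,0,0.12],0],
    [-1,[0,0,0.135],0],
  ],
)

```text
time: 29.87
tool_pos: [0.4589, -0.1611, 0.0927]
tool_rot: [-0.0, 0.714, 0.7, 0.0]
contact_force: [-2.7, 4.4, 7.1]
gripper_width: 0.003
grasp_force: 3.6
```

Call:
arm_command(
  moves=[
    [-1,[0,0,0.01],0],
    [-1,[0,0,0.02],0],
    [-1,[0,0,0.03],0],
    [-1,[0,0,0.04],0],
    [-1,[0,0,0.05],0],
    [-1,[0,0,0.05],0],
  ],
)

```text
time: 30.37
tool_pos: [0.4589, -0.1612, 0.0846]
tool_rot: [-0.0, 0.714, 0.7, 0.0]
contact_force: [-1.6, 3.1, 9.0]
gripper_width: -0.002
grasp_force: 4.7
```

Call:
arm_command(
  moves=[
    [-1,[0,0,0.01],0],
    [-1,[0,0,0.02],0],
    [-1,[0,0,0.03],0],
    [-1,[0,0,0.04],0],
    [-1,[0,0,0.05],0],
    [-1,[0,0,0.06],0],
    [-1,[0,0,0.06],0],
  ],
)

```text
time: 30.95
tool_pos: [0.4592, -0.1614, 0.0776]
tool_rot: [-0.0, 0.714, 0.7, -0.0]
contact_force: [-7.9, 6.5, 21.1]
gripper_width: -0.003
grasp_force: 10.8
```

Call:
arm_command(
  moves=[
    [-1,[0,0,0.01],0],
    [-1,[0,0,0.02],0],
    [-1,[0,0,0.03],0],
    [-1,[0,0,0.03],0],
  ],
)

```text
time: 31.28
tool_pos: [0.4593, -0.1616, 0.074]
tool_rot: [-0.0, 0.714, 0.7, -0.0]
contact_force: [-10.5, 7.8, 26.6]
gripper_width: 0.004
grasp_force: 13.9
```

Run:
```python
from h import *
need([.4524,-.2,.19])
p=shot('side','side18.png')
for k in('keeper_lid','tub','keeper'): print(k,[(np.round(d['extent'],1).tolist(),round(d['confidence'],2)) for d in manip.search_frame(p,k)])
for ph in(0,3,6,10):
    a=np.radians(ph);print(ph,proj(p,[[.4524+s*.095,-.2876+.184*np.cos(a),.07+.184*np.sin(a)] for s in(-1,1)]).round(1).tolist())
```

```text
pos [ 0.4593 -0.1616  0.074 ] yaw -1.14 F [-10.5   7.8  26.6] w 0.003508713624758107 t 31.2833
shift [-0.257 -0.042 -0.773] turn None axes [[0.02, 1.0, -0.001], [1.0, -0.02, 0.0], [0.0, -0.001, -1.0]]
keeper_lid [([264.8, 246.8, 339.7, 301.1], 0.96)]
tub [([240.0, 198.1, 286.5, 236.9], 0.67)]
keeper [([261.2, 245.3, 344.6, 310.8], 0.9)]
0 [[260.0, 259.9], [309.5, 238.3]]
3 [[260.0, 257.9], [309.7, 236.2]]
6 [[260.1, 255.9], [310.0, 234.2]]
10 [[260.3, 253.4], [310.5, 231.7]]
```

Call:
arm_command(
  moves=[
    [-1,[0,0,-0.05],0],
    [-1,[0,0,-0.1],0],
    [-1,[0,0,-0.15],0],
    [-1,[-0.02,0,-0.22],0],
    [-1,[-0.05,0,-0.3],0],
    [-1,[-0.08,0,-0.4],0],
    [-1,[-0.12,0,-0.5],0],
    [-1,[-0.12,0,-0.5],0],
    [-1,[-0.12,0,-0.5],0],
  ],
)

```text
time: 32.23
tool_pos: [0.4587, -0.1801, 0.1463]
tool_rot: [0.001, 0.715, 0.7, 0.0]
contact_force: [-1.1, -0.2, -0.2]
gripper_width: -0.002
grasp_force: 0.0
```

Run:
```python
from h import *
need([.4524,-.2,.19])
for n in('side','top'):
    p=shot(n,n+'19.png')
    for k in('keeper_lid','tub','keeper'): print(n,k,[(np.round(d['extent'],1).tolist(),round(d['confidence'],2)) for d in manip.search_frame(p,k)])
    for ph in(0,6,15,30):
        a=np.radians(ph);print(ph,proj(p,[[.4524+s*.095,-.2876+.184*np.cos(a),.07+.184*np.sin(a)] for s in(-1,1)]).round(1).tolist())
    # dark grey lid mask
    im=p['frame'].astype(int);g=im.max(2)-im.min(2)
    m=((g<14)&(im.mean(2)>45)&(im.mean(2)<125)).astype(np.uint8);m=cv2.morphologyEx(m,cv2.MORPH_OPEN,np.ones((3,3)))
    k,l,st,c=cv2.connectedComponentsWithStats(m);i=[j for j in range(1,k) if st[j,4]>400 and 255<c[j][0]<420 and 180<c[j][1]<320];print([(st[j].tolist()) for j in i])
```

```text
pos [ 0.4587 -0.1801  0.1463] yaw -1.21 F [-1.1 -0.2 -0.2] w -0.0017657700150176055 t 32.2333
shift [-0.134 -0.039 -0.291] turn None axes [[0.021, 1.0, 0.002], [1.0, -0.021, -0.001], [-0.001, 0.002, -1.0]]
side keeper_lid []
side tub [([241.3, 192.2, 292.3, 237.4], 0.76)]
side keeper [([263.2, 239.5, 346.3, 310.1], 0.85)]
0 [[260.0, 259.9], [309.5, 238.3]]
6 [[260.1, 255.9], [310.0, 234.2]]
15 [[260.8, 250.5], [311.4, 228.8]]
30 [[263.6, 243.8], [315.5, 221.8]]
[[320, 167, 35, 39, 533], [286, 206, 36, 44, 904]]
top keeper_lid [([325.9, 200.3, 399.8, 272.5], 0.74)]
top tub [([257.0, 196.7, 326.6, 260.2], 0.68), ([330.6, 199.6, 400.5, 266.3], 0.3)]
top keeper [([327.6, 199.1, 401.1, 272.8], 0.6)]
0 [[330.2, 270.1], [331.2, 199.9]]
6 [[331.1, 270.3], [332.2, 199.1]]
15 [[334.1, 270.6], [335.1, 197.8]]
30 [[343.1, 271.1], [344.0, 195.7]]
[]
```

Call:
arm_command(
  moves=[
    [-1,[-0.1,0,-0.3],0],
    [-1,[-0.2,0,-0.55],0],
    [-1,[-0.3,0,-0.8],0],
    [-1,[-0.5,0,-1],0],
    [-1,[-0.8,0,-1],0],
    [-1,[-1,0,-1],0],
    [-1,[-1,0,-1],0],
    [-1,[-1,0,-1],0],
    [-1,[-1,0,-1],0],
  ],
)

```text
time: 33.38
tool_pos: [0.4551, -0.3289, 0.2947]
tool_rot: [-0.001, 0.714, 0.7, 0.0]
contact_force: [0.1, 0.8, 0.0]
gripper_width: 0.001
grasp_force: 0.0
```

Run:
```python
from h import *
need([.4524,-.2,.19])
E=lambda i:cv2.Laplacian(cv2.GaussianBlur(cv2.cvtColor(cv2.resize(i,None,fx=4,fy=4,interpolation=cv2.INTER_CUBIC),cv2.COLOR_BGR2GRAY),(0,0),4),cv2.CV_32F)
for n in('side','top'):
    p=shot(n,n+'20.png')
    for k in('keeper_lid','tub','keeper','sugar_jar','shaker','mug','walnut_0'): print(n,k,[(np.round(d['extent'],1).tolist(),round(d['confidence'],2)) for d in manip.search_frame(p,k)])
    im=np.ascontiguousarray(p['frame'][:,:,::-1]);e0,e=E(cv2.imread(f'pics/{n}0.png')),E(im)
    # tub rim/front wall and tongue match against the start
    for a in {'side':((222,240,250,306),(192,226,286,310),(177,192,255,272)),'top':((196,262,262,284),(196,204,275,330),(255,263,275,325))}[n]:
        a=[4*i for i in a];r=cv2.matchTemplate(e[a[0]-40:a[1]+40,a[2]-40:a[3]+40],e0[a[0]:a[1],a[2]:a[3]],cv2.TM_CCOEFF_NORMED);i=np.unravel_index(r.argmax(),r.shape);print('dv,du',(i[0]-40)/4,(i[1]-40)/4,r.max().round(2))
    print('px/10mm y',(proj(p,[[.46,.0,.2]])-proj(p,[[.46,-.01,.2]])).round(2),'lid0 corners',proj(p,[[.4524+s*.095,-.2876+.184,.07] for s in(-1,1)]).round(1).tolist())
    # column profile across the free edge of the lid
    q=cv2.cvtColor(im,cv2.COLOR_BGR2GRAY)
    if n=='top': print('row 215',q[215,318:345].tolist())
```

```text
pos [ 0.4551 -0.3289  0.2947] yaw -1.17 F [0.1 0.8 0. ] w 0.0008601336471155652 t 33.3833
shift [ 0.858 -0.035  0.699] turn None axes [[0.021, 1.0, -0.001], [1.0, -0.021, 0.001], [0.001, -0.001, -1.0]]
side keeper_lid [([261.9, 237.1, 342.9, 300.4], 0.62)]
side tub [([242.8, 180.3, 302.5, 233.4], 0.87), ([240.2, 217.0, 307.2, 260.9], 0.42), ([258.8, 235.9, 343.3, 299.1], 0.3)]
side keeper [([261.8, 238.1, 343.1, 311.8], 0.76), ([188.7, 174.7, 214.8, 202.5], 0.36)]
side sugar_jar [([347.0, 272.6, 375.6, 310.4], 0.88), ([244.1, 173.9, 304.9, 239.7], 0.72)]
side shaker [([326.6, 296.0, 343.3, 324.0], 0.86)]
side mug [([188.0, 172.8, 220.6, 202.1], 0.82)]
side walnut_0 [([247.1, 177.0, 302.1, 234.1], 0.56)]
dv,du -3.25 -1.75 0.13
dv,du -3.25 -2.25 0.36
dv,du 2.25 -0.5 0.08
px/10mm y [[-1.62 -1.68]] lid0 corners [[260.0, 259.9], [309.5, 238.3]]
top keeper_lid [([327.1, 198.1, 401.9, 273.9], 0.83)]
top tub [([256.7, 198.0, 325.8, 260.8], 0.93)]
top keeper [([327.2, 198.4, 401.4, 271.7], 0.93), ([259.2, 193.0, 328.1, 260.1], 0.43)]
top sugar_jar [([407.1, 178.5, 436.2, 209.1], 0.63)]
top shaker [([328.9, 199.9, 402.5, 271.9], 0.34), ([259.9, 194.6, 329.0, 260.1], 0.31)]
top mug [([145.8, 237.3, 182.5, 280.7], 0.7)]
top walnut_0 []
dv,du -1.25 -6.5 0.15
dv,du -1.25 -6.25 0.45
dv,du -0.75 -1.0 0.23
px/10mm y [[-4.09 -0.09]] lid0 corners [[330.2, 270.1], [331.2, 199.9]]
row 215 [201, 202, 202, 201, 200, 222, 240, 229, 184, 122, 113, 116, 118, 169, 201, 208, 207, 206, 206, 206, 205, 205, 205, 205, 205, 204, 204]
```

```bash
python3 -c "
from plant import manip
print(manip.job_done())"
```

```text
the job is handed in; nothing more can be done
None
```

I handed the job in. All five walnuts are in the keeper box and the lid is held shut by its catch. The tub stands flat on the riser about 16 mm behind its start (30 mm allowed), and the jar, shaker and mug showed no movement. On the first try, a grip that was too tight lifted the tub's front edge about 10 mm off the riser and carried it forward past the riser's front (20 mm lift allowed), so I set it back down and used a lighter grip.

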